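Tip dowels from the bench scoop into a shallow dish

ROBOT

A 6-joint arm with a two-finger parallel gripper is mounted at the origin on the work surface. World frame = base frame: x ahead of the robot, y to its left, z up, the work surface at z = 0. Lengths are in m, angles in rad, forces in N, time in s.
With the tool pointing down it reaches from about 0.3 to 0.75 m from the base axis. Payload 8.5 kg.
Tool frame: the origin (TCP) lies on the centre line of the jaws, within the pads' length; the fingertips stand 14 mm ahead of it and the grasp point (between the pads) lies 5 mm behind it (robot.finger_overhang is the distance from the TCP to the fingertips, in m); x points along the fingers, y is the direction in which the jaws open and shut, and the axes are right-handed (so a half turn about x gives the same grasp; the last joint's range is limited). The gripper opens to 88 mm and grips with 3 to 60 N. Pads are 18 mm wide; open, the fingers measure 123 mm over their backs; the gripper's body (75 mm by 187 mm) begins 45 mm behind the grasp point.
Start: joints at [1.034, 0.381, 1.297, -0, 1.464, -0.215], TCP at [0.174, 0.522, 0.253] pointing down, gripper open.
Joint ranges: [-3.11, 3.11], [-0.89, 2.33], [0.22, 2.48], [-1.42, 4.56], [0.17, 2.85], [-2.88, 2.88]. Speed limits (rad/s): [2.39, 2.39, 3.14, 3.14, 3.14, 3.14].

INTERFACE

Orientations are given as a rotation vector (axis times angle).
In Python, from plant import read_state, eyes, workorder, robot gives the robot as it stands.
- The arm moves only by the tool jog_arm, never from a script. Its argument "deltas" is a list of rows, each an object with "offset": the shift along the tool's x, y, z in m, a list of three; "rotation": the turn, a rotation vector about the tool's x, y, z in rad, a list of three. In form: [{"offset": [tx, ty, tz], "rotation": [wx, wy, wz]}, ...]. A call has 1 to 12 rows; each row shifts and turns the pose as measured when the row begins, along the tool's axes as they then stand; what a row does not reach is not made up. A row lasts 1/10 s, in which the tool goes at most 50 mm and 8.59 degrees, less where a joint would pass 70% of its speed; a pose out of reach is approached as far as the arm can. A call with a gripper value outside its range is refused whole. "hand" is the finger opening in m, from 0 to 0.0881, set as the call begins (left out, the last holds). The fingers move at their own pace and stop on an object; "squeeze" is the grip in N (left out, the last holds). Time passes only in rows, so rows that do not move let the fingers close. It gives the time, the measured TCP pose, the force and the opening at its end, in the units of the state.
- read_state(): the state, without advancing time (a new reading comes with each control period).
- eyes.grab_frame(name): name is "scene" or "top"; returns the picture (480x640x3 uint8, red, green, blue); there is no depth.
- eyes.calibration(name): a dict with "fov_y" (degrees; the focal length in pixels is half the picture's height over the tangent of half this angle, whatever the lens; pixels are square), "cx", "cy" (the principal point, pixels), "eye" and "attitude" of the camera in the world. Camera axes: x right, y down, z forward; pixel columns grow to the right and rows downward; lengths in m; the calibration is good to about 2 mm. A picture is of the moment at which its call begins. calibration takes no time and is no camera call.
- workorder.hand_in(): hands the job in, once; it reports no verdict.
The state is a dict: "time": time; "q": joint angles; "qvel": joint speeds; "effort": joint torques, N m; "tcp_pos": TCP position; "tcp_rot": TCP orientation; "force": force on the tool from outside, world axes, zero at the start; "torque": the same for the moment, N m; "gripper_width": finger opening in m.
Only numpy, scipy, OpenCV 4.12 (cv2) and the standard library are available. Lean on these libraries where they do the work, as an engineer would, in place of code of your own. Each camera call takes 0.05 s, during which the arm holds its last target.

TASK

Lift the steel scoop by its handle, keeping the dowels in it, and rest its spout lightly on the dark wooden dish, the lip inside the rim. Then, with the lip kept low over the dish so that nothing drops or bounces out, tip all four dowels into the dish. Stand the empty scoop upright on the bench clear of the dish and let go; do not push the dish about or press hard on it, and leave the other tools alone.

Things in the scene. Friction and masses are not known exactly. Their poses are not given: they have to be found in the camera images.
- scoop_handle (a point): grip point of the scoop, half-way up its wooden handle bar, near the balance point, 87 above the scoop's underside and 95 behind the lip. The bar runs along the scoop's x above the trough: 22 wide (y), 26 high, from 30 before to 75 behind this point; its post stands at the back, +55 to +75. 50 free height under the bar. It may be gripped at any pitch
- scoop_lip (a point): middle of the lower edge of the scoop's spout lip (on the underside of the 4 thick floor); axes as the scoop's, so -x is the pouring direction
- scoop: the scoop, a sheet-steel trough 150 long, 54 wide (46 inside), 4 sheet, sides 32 high (18 near the spout), closed at the back, open at the spout. x from spout to back, y across, z up. Origin on the underside, 85 behind the lip, 10 forward of the grip point; z = 0 standing on the bench. Empty 0.18 to 0.35 kg
- dish_rim (a point): centre of the mouth of the shallow round dark-wood dish, level with its rim: 24 above the dish's underside; outer radius 99 at the rim and 82 at the foot, wall 6, inner radius 93 at the rim, inner floor 16 below this point; loose on the bench, 0.6 kg, z up. It is hard: come down on it slowly (10 to 15 mm/s), force climbs fast; over 20 N is too hard
- dish: the dish: origin at the centre of its underside
- plane: bystander: iron hand plane, 240 x 62, about 90 high, with wooden knob and handle; origin under its middle, length along its x
- square: bystander: flat dark steel triangle square, about 170 x 170, 8 thick; origin under its middle
- chisel: bystander: lying chisel with wooden handle, 260 long, 28 thick; origin under its middle
- gluepot: bystander: upright can, 74 diameter, 110 high; origin under its centre
- dowel0_center (a point): centre of one of four equal plain wooden dowels, 20 diameter, 60 long, 14 g; at the start they lie loose in the scoop, two side by side and two behind them, lengthwise; their axis is this frame's x. They slide on the scoop's floor once it is tilted by some 25 to 40 degrees (hidden friction)
- dowel1_center (a point): centre of one of four equal plain wooden dowels, 20 diameter, 60 long, 14 g; at the start they lie loose in the scoop, two side by side and two behind them, lengthwise; their axis is this frame's x. They slide on the scoop's floor once it is tilted by some 25 to 40 degrees (hidden friction)
- dowel2_center (a point): centre of one of four equal plain wooden dowels, 20 diameter, 60 long, 14 g; at the start they lie loose in the scoop, two side by side and two behind them, lengthwise; their axis is this frame's x. They slide on the scoop's floor once it is tilted by some 25 to 40 degrees (hidden friction)
- dowel3_center (a point): centre of one of four equal plain wooden dowels, 20 diameter, 60 long, 14 g; at the start they lie loose in the scoop, two side by side and two behind them, lengthwise; their axis is this frame's x. They slide on the scoop's floor once it is tilted by some 25 to 40 degrees (hidden friction)
Not all that is in view belongs to the job. Leave any pink or red look-alike of the scoop alone. There is more than one size of the dish; the job needs the larger.

How it is judged:
By the outcome, as a careful person would: the job done as asked, in the order asked, and still so for the second after the job is handed in, with the robot touching nothing.
It also fails if it takes over 70 s, if anything falls off the work surface, if the arm or the gripper's body presses on something with over 40 N, if the wrist force passes 120 N, or if a joint passes its speed limit or range.

## Working session

There is one attempt and no reset: what is moved stays moved. The work goes in short steps, Python scripts to look and compute and a tool call to move; the robot and the scene stay as the last step left them, time stands still between calls to the robot, and variables do not carry over. Pictures are saved under pics/ and viewed, and the job is handed in when it is done.

Besides the shell and the picture viewer there is one more tool, called after "Request:" in YAML: its name, and indented under it one key for each argument. jog_arm: Moves the arm, as the interface text tells. Its arguments: {"type":"object","properties":{"deltas":{"type":"array"},"hand":{"type":"number"},"squeeze":{"type":"number"}},"required":["deltas"]}

```bash
mkdir -p pics; ls
python3 - <<'E'
from plant import read_state, eyes, workorder, robot
import cv2
for n in ("scene","top"):
    print(n,eyes.calibration(n))
    im=eyes.grab_frame(n); cv2.imwrite(f"pics/{n}0.png",im[:,:,::-1])
s=read_state(); print(s)
print([a for a in dir(robot) if a[0]!='_'])
E
```

```text
pics
scene {'fov_y': 42.771772309449105, 'cx': 327.3509846302858, 'cy': 236.45743111916818, 'eye': array([0.98602833, 0.54303063, 1.26047098]), 'attitude': array([-0.91904141, -2.71268845,  0.74821426])}
top {'fov_y': 45.67465730867212, 'cx': 318.3340123162299, 'cy': 242.22164747111762, 'eye': array([0.34757454, 0.00488676, 1.42283634]), 'attitude': array([-2.12722148,  2.17517049, -0.14378676])}
{'time': 0.1, 'q': array([ 1.03369238e+00,  3.81096685e-01,  1.29814288e+00,  3.42923280e-05,
        1.46358229e+00, -2.15326181e-01]), 'qvel': array([ 0.0002472 , -0.00286805, -0.00398117, -0.00144621, -0.00252902,
       -0.00168427]), 'effort': array([ 3.88911445e-03, -4.38648605e+01, -2.24912739e+01,  7.14671589e-02,
        3.42335610e-02, -6.97276664e-05]), 'tcp_pos': array([0.1738294 , 0.52157002, 0.25223084]), 'tcp_rot': array([ 0.2516549 ,  1.55648849, -0.25343743]), 'force': array([-0.22248344, -0.00713934,  0.11651052]), 'torque': array([ 0.0186922 , -0.07271288, -0.00932325]), 'gripper_width': 0.08806671232750488}
['PlanningError', 'finger_overhang']
```

View pics/scene0.png

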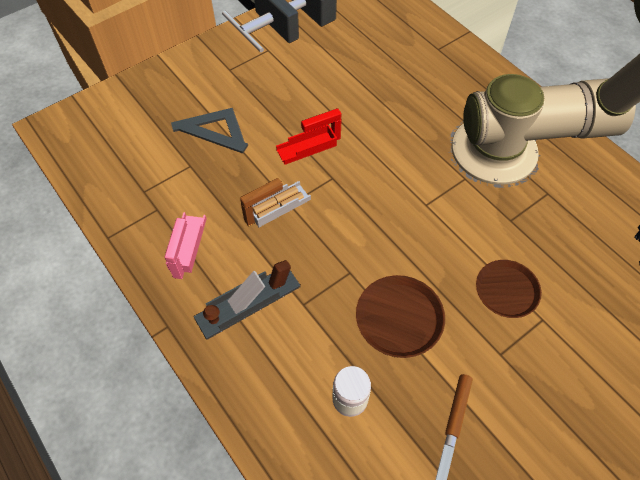

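View pics/top0.png

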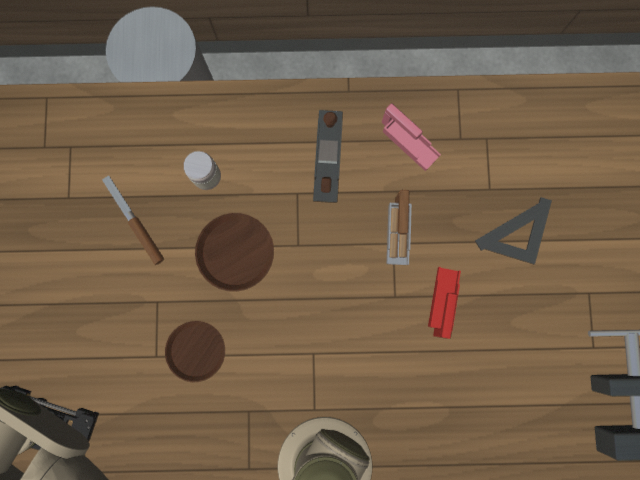

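The steel scoop is at scene (277,203) and top (400,228). Its look-alikes are the pink one at scene (185,245) / top (411,137) and the red one at scene (310,138) / top (445,303). The large dish is at top (234,252) and the small one at top (195,351). I choose the steel scoop and the large dish, and will check both in close crops.

```bash
cat > h.py <<'E'
import numpy as np, cv2
from scipy.spatial.transform import Rotation as R
from plant import read_state, eyes, workorder, robot
def cam(n):
    c=eyes.calibration(n); f=240/np.tan(np.radians(c['fov_y']/2))
    return f,c['cx'],c['cy'],np.array(c['eye']),R.from_rotvec(c['attitude']).as_matrix()
def ray(n,p):
    f,cx,cy,e,A=cam(n); p=np.atleast_2d(np.asarray(p,float))
    d=np.c_[(p[:,0]-cx)/f,(p[:,1]-cy)/f,np.ones(len(p))]@A.T
    return e,d
def onz(n,p,z):
    e,d=ray(n,p); return e+d*((z-e[2])/d[:,2])[:,None]
def proj(n,P):
    f,cx,cy,e,A=cam(n); q=(np.atleast_2d(P)-e)@A
    return np.c_[cx+f*q[:,0]/q[:,2],cy+f*q[:,1]/q[:,2]]
def crop(im,x0,y0,x1,y1,k,name):
    cv2.imwrite("pics/"+name,cv2.resize(im[y0:y1,x0:x1],None,fx=k,fy=k,interpolation=cv2.INTER_CUBIC))
E
python3 - <<'E'
from h import *
t=cv2.imread("pics/top0.png"); s=cv2.imread("pics/scene0.png")
a=cv2.resize(t[175:275,350:450],None,fx=4,fy=4,interpolation=cv2.INTER_CUBIC)
b=cv2.resize(s[153:253,227:327],None,fx=4,fy=4,interpolation=cv2.INTER_CUBIC)
cv2.imwrite("pics/crop0.png",np.hstack([a,b]))
# dishes
hsv=cv2.cvtColor(t,cv2.COLOR_BGR2HSV)
for p in [(234,252),(195,351),(395,230),(403,190),(400,120)]: print(p,hsv[p[1],p[0]])
hs=cv2.cvtColor(s,cv2.COLOR_BGR2HSV)
for p in [(400,315),(508,290),(300,400)]: print(p,hs[p[1],p[0]])
E
```

```text
(234, 252) [ 10 120  81]
(195, 351) [ 11 116  77]
(395, 230) [ 16  96 138]
(403, 190) [ 13 124 115]
(400, 120) [173  81 191]
(400, 315) [ 10 179 101]
(508, 290) [  9 175  93]
(300, 400) [ 16 157 125]
```

View pics/crop0.png

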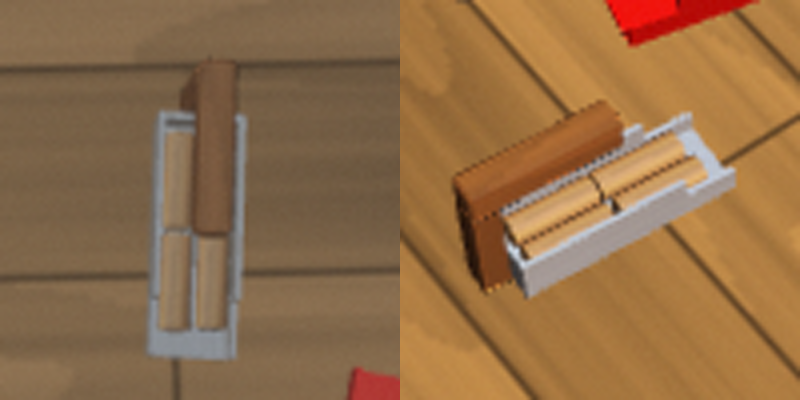

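The crops show the steel scoop with four dowels. Its spout is toward the robot at top ≈(398,264), and its post is at the far end. Next I measure the scoop and the dish.

Run:
```python
from h import *
t=cv2.imread("pics/top0.png"); s=cv2.imread("pics/scene0.png")
T=lambda x,y:(x/4+350-.375,y/4+175-.375)
S=lambda x,y:((x-400)/4+227-.375,y/4+153-.375)
np.set_printoptions(precision=4,suppress=True)
print("top bar front/back z.1",onz("top",[T(195,234),T(229,235),T(205,60),T(238,62)],.1))
print("top spout z.004",onz("top",[T(149,355),T(236,359)],.004))
print("top back rim z.032",onz("top",[T(161,112),T(245,116)],.032))
print("scene bar z.1",onz("scene",[S(601,100),S(626,126),S(455,180),S(470,215)],.1))
print("scene spout z.018",onz("scene",[S(689,115),S(735,175)],.018))
# dish
for n,im,c in (("top",t,(234,252)),("scene",s,(400,315))):
    hsv=cv2.cvtColor(im,cv2.COLOR_BGR2HSV)
    m=((hsv[...,0]<15)&(hsv[...,2]<(100 if n=="top" else 125))&(hsv[...,1]>90)).astype(np.uint8)
    m=cv2.morphologyEx(m,cv2.MORPH_CLOSE,np.ones((5,5)));m=cv2.morphologyEx(m,cv2.MORPH_OPEN,np.ones((5,5)))
    k,l,st,ce=cv2.connectedComponentsWithStats(m)
    print(n,k,st[:,:][1:].tolist())
    i=l[c[1],c[0]]; cs,_=cv2.findContours((l==i).astype(np.uint8),0,1); cn=max(cs,key=cv2.contourArea)[:,0]
    P=onz(n,cn,.024)[:,:2]
    # circle fit robust
    from scipy.optimize import least_squares
    r=least_squares(lambda v:np.hypot(P[:,0]-v[0],P[:,1]-v[1])-v[2],[*P.mean(0),.1],loss='soft_l1',f_scale=.002)
    print("dish fit",r.x, "resid",np.abs(r.fun).mean(), "bbox",P.min(0),P.max(0))
```

```text
top bar front/back z.1 [[ 0.5439 -0.184   0.1   ]
 [ 0.5428 -0.2039  0.1   ]
 [ 0.648  -0.1942  0.1   ]
 [ 0.6463 -0.2137  0.1   ]]
top spout z.004 [[ 0.4824 -0.1659  0.004 ]
 [ 0.4786 -0.2201  0.004 ]]
top back rim z.032 [[ 0.631  -0.1758  0.032 ]
 [ 0.6273 -0.2278  0.032 ]]
scene bar z.1 [[ 0.5474 -0.2024  0.1   ]
 [ 0.5467 -0.1783  0.1   ]
 [ 0.6468 -0.2065  0.1   ]
 [ 0.6534 -0.1811  0.1   ]]
scene spout z.018 [[ 0.4794 -0.2124  0.018 ]
 [ 0.4837 -0.1585  0.018 ]]
top 6 [[324, 113, 12, 14, 139], [321, 178, 10, 14, 127], [195, 213, 79, 78, 4847], [158, 256, 5, 5, 25], [165, 321, 60, 61, 2882]]
dish fit [0.519  0.2132 0.0963] resid 0.0005577556019652571 bbox [0.423  0.1165] [0.6154 0.3097]
scene 12 [[38, 0, 69, 80, 1964], [83, 0, 6, 4, 23], [327, 127, 8, 7, 51], [242, 206, 17, 18, 220], [270, 261, 20, 27, 403], [476, 260, 65, 58, 2934], [356, 276, 89, 82, 5730], [204, 305, 15, 19, 233], [0, 382, 51, 98, 2675], [453, 400, 5, 5, 25], [446, 428, 5, 7, 35]]
dish fit [0.5183 0.2155 0.0963] resid 0.0005657251715448483 bbox [0.4215 0.1185] [0.616  0.3122]
```

```bash
cat >> h.py <<'E'
np.set_printoptions(precision=4,suppress=True)
def cur():
    s=read_state(); return np.array(s['tcp_pos']),R.from_rotvec(s['tcp_rot']),s
def toolR(yaw,lean,flip=False):
    # scoop yaw (rad), lean: gripper body leaning to scoop +x by lean
    sx=np.array([np.cos(yaw),np.sin(yaw),0]); sy=np.array([-np.sin(yaw),np.cos(yaw),0]); z=np.array([0,0,1.])
    x=-(z*np.cos(lean)+sx*np.sin(lean)); y=-sy if flip else sy
    return R.from_matrix(np.c_[x,y,np.cross(x,y)])
def plan(p1,R1,n,straight=True):
    p,Rc,s=cur(); D=Rc.inv()*R1; w=D.as_rotvec()
    print("t",s['time'],"pos",p,"F",s['force'],"w",s['gripper_width'],"q",s['q'])
    if np.linalg.norm(w)<1e-9: print("row",Rc.inv().apply(p1-p)/n); return
    T=np.eye(4);T[:3,:3]=D.as_matrix();T[:3,3]=Rc.inv().apply(p1-p)
    from scipy.linalg import logm,expm
    X=expm(np.real(logm(T))/n)
    print("n",n,"offset",X[:3,3],"rot",R.from_matrix(X[:3,:3]).as_rotvec(),"tot mm",np.linalg.norm(p1-p)*1e3,"deg",np.degrees(np.linalg.norm(w)))
E
python3 - <<'E'
from h import *
p,Rc,s=cur(); print(Rc.as_matrix())
q=s['q']
M=(R.from_euler('z',q[0])*R.from_euler('y',q[1]+q[2])*R.from_euler('z',q[3])*R.from_euler('y',q[4])*R.from_euler('z',q[5])).as_matrix()
print(M)
y=np.radians(-4); 
for f in (0,1): 
  Rt=toolR(y,np.radians(20),f); d=(Rc.inv()*Rt).as_rotvec(); print(f,np.degrees(np.linalg.norm(d)),d)
E
```

```text
[[-0.0007  0.3163  0.9487]
 [-0.001   0.9487 -0.3163]
 [-1.     -0.0012 -0.0003]]
[[-0.3163 -0.9487 -0.0007]
 [-0.9487  0.3163 -0.001 ]
 [ 0.0012  0.0003 -1.    ]]
0 24.60247356755093 [-0.2496  0.3468 -0.0428]
1 165.77225129522174 [ 2.8488 -0.062  -0.5017]
```

Run:
```python
from h import *
Rt=toolR(np.radians(-4),np.radians(20)); g=np.array([.575,-.197,.087]); x=Rt.apply([1,0,0])
plan(g+x*.005-x*.11+[0,0,.01],Rt,22)
```

```text
t 0.1 pos [0.1738 0.5216 0.2522] F [-0.2225 -0.0071  0.1165] w 0.08806671232750488 q [ 1.0337  0.3811  1.2981  0.      1.4636 -0.2153]
n 22 offset [-0.0016 -0.0282  0.0263] rot [-0.0113  0.0158 -0.0019] tot mm 845.0523978412782 deg 24.60247356755093
```

Request:
jog_arm:
  deltas:
    - {"offset": [-0.0016,-0.0282,0.0263],"rotation": [-0.0113,0.0158,-0.0019]}
    - {"offset": [-0.0016,-0.0282,0.0263],"rotation": [-0.0113,0.0158,-0.0019]}
    - {"offset": [-0.0016,-0.0282,0.0263],"rotation": [-0.0113,0.0158,-0.0019]}
    - {"offset": [-0.0016,-0.0282,0.0263],"rotation": [-0.0113,0.0158,-0.0019]}
    - {"offset": [-0.0016,-0.0282,0.0263],"rotation": [-0.0113,0.0158,-0.0019]}
    - {"offset": [-0.0016,-0.0282,0.0263],"rotation": [-0.0113,0.0158,-0.0019]}
    - {"offset": [-0.0016,-0.0282,0.0263],"rotation": [-0.0113,0.0158,-0.0019]}
    - {"offset": [-0.0016,-0.0282,0.0263],"rotation": [-0.0113,0.0158,-0.0019]}
    - {"offset": [-0.0016,-0.0282,0.0263],"rotation": [-0.0113,0.0158,-0.0019]}
    - {"offset": [-0.0016,-0.0282,0.0263],"rotation": [-0.0113,0.0158,-0.0019]}
    - {"offset": [-0.0016,-0.0282,0.0263],"rotation": [-0.0113,0.0158,-0.0019]}
    - {"offset": [-0.0016,-0.0282,0.0263],"rotation": [-0.0113,0.0158,-0.0019]}
  hand: 0.075
  squeeze: 50

```text
time: 1.3
tcp_pos: [0.397, 0.1015, 0.2426]
tcp_rot: [0.144, 1.769, -0.134]
force: [0.2, 0.2, -0.3]
gripper_width: 0.0749
```

Run:
```python
from h import *
Rt=toolR(np.radians(-4),np.radians(20)); g=np.array([.575,-.197,.087]); x=Rt.apply([1,0,0])
plan(g+x*.005-x*.11+[0,0,.01],Rt,12)
```

```text
t 1.3 pos [0.397  0.1015 0.2426] F [ 0.2077  0.2099 -0.2955] w 0.07487394265889853 q [-0.0485  0.2261  1.5726  0.0133  1.5443 -1.4484]
n 12 offset [-0.0016 -0.0226  0.0212] rot [-0.0084  0.0122 -0.0014] tot mm 372.1931446702786 deg 10.251955378748807
```

Request:
jog_arm:
  deltas:
    - {"offset": [-0.0016,-0.0226,0.0212],"rotation": [-0.0084,0.0122,-0.0014]}
    - {"offset": [-0.0016,-0.0226,0.0212],"rotation": [-0.0084,0.0122,-0.0014]}
    - {"offset": [-0.0016,-0.0226,0.0212],"rotation": [-0.0084,0.0122,-0.0014]}
    - {"offset": [-0.0016,-0.0226,0.0212],"rotation": [-0.0084,0.0122,-0.0014]}
    - {"offset": [-0.0016,-0.0226,0.0212],"rotation": [-0.0084,0.0122,-0.0014]}
    - {"offset": [-0.0016,-0.0226,0.0212],"rotation": [-0.0084,0.0122,-0.0014]}
    - {"offset": [-0.0016,-0.0226,0.0212],"rotation": [-0.0084,0.0122,-0.0014]}
    - {"offset": [-0.0016,-0.0226,0.0212],"rotation": [-0.0084,0.0122,-0.0014]}
    - {"offset": [-0.0016,-0.0226,0.0212],"rotation": [-0.0084,0.0122,-0.0014]}
    - {"offset": [-0.0016,-0.0226,0.0212],"rotation": [-0.0084,0.0122,-0.0014]}
    - {"offset": [-0.0016,-0.0226,0.0212],"rotation": [-0.0084,0.0122,-0.0014]}
    - {"offset": [-0.0016,-0.0226,0.0212],"rotation": [-0.0084,0.0122,-0.0014]}

```text
time: 2.5
tcp_pos: [0.617, -0.2142, 0.1881]
tcp_rot: [0.07, 1.932, -0.043]
force: [0.0, 0.7, 0.1]
gripper_width: 0.0751
```

Run:
```python
from h import *
Rt=toolR(np.radians(-4),np.radians(20)); g=np.array([.575,-.197,.087]); x=Rt.apply([1,0,0])
plan(g+x*.005-x*.11+[0,0,.01],Rt,1)
plan(g+x*.006,Rt,10)
s=eyes.grab_frame("scene"); cv2.imwrite("pics/s1.png",s[:,:,::-1])
crop(s[:,:,::-1],180,60,380,260,3,"s1c.png")
```

```text
t 2.5 pos [ 0.617  -0.2142  0.1881] F [0.031  0.7067 0.0645] w 0.07514499716667342 q [-0.4662  0.7729  0.8058 -0.1415  1.8976 -1.9902]
n 1 offset [-0.0045  0.0143 -0.0094] rot [ 0.0008 -0.0134 -0.0036] tot mm 17.69243638325046 deg 0.7953429295908222
t 2.5 pos [ 0.617  -0.2142  0.1881] F [0.031  0.7067 0.0645] w 0.07514499716667342 q [-0.4662  0.7729  0.8058 -0.1415  1.8976 -1.9902]
n 10 offset [ 0.0116  0.0014 -0.0005] rot [ 0.0001 -0.0013 -0.0004] tot mm 116.74157974882615 deg 0.7953429295908222
```

View pics/s1c.png

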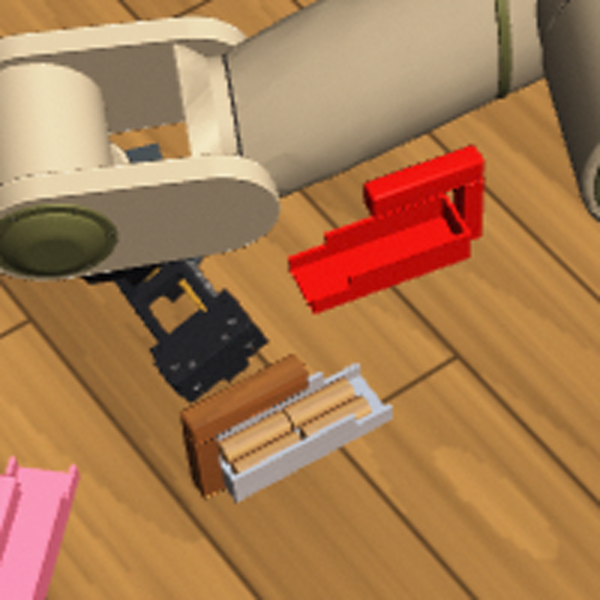

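The view shows the gripper above the scoop's bar, at crop (240,345) against bar (245,395). I now correct laterally, then descend.

Request:
jog_arm:
  deltas:
    - {"offset": [0.002,0.009,-0.005],"rotation": [0,-0.008,-0.002]}
    - {"offset": [0,0,0],"rotation": [0,0,0]}

```text
time: 2.75
tcp_pos: [0.6133, -0.2088, 0.1827]
tcp_rot: [0.072, 1.929, -0.046]
force: [-0.8, 0.1, -0.8]
gripper_width: 0.0748
```

Run:
```python
from h import *
Rt=toolR(np.radians(-4),np.radians(20)); g=np.array([.575,-.197,.087]); x=Rt.apply([1,0,0])
plan(g+x*.006,Rt,10)
```

```text
t 2.75 pos [ 0.6133 -0.2088  0.1827] F [-0.7969  0.1367 -0.7668] w 0.07482144787658404 q [-0.4623  0.7644  0.8381 -0.1372  1.8717 -1.9796]
n 10 offset [ 0.0109  0.0009 -0.0003] rot [-0.0002 -0.001  -0.0004] tot mm 109.724350355113 deg 0.6280190768398187
```

Request:
jog_arm:
  deltas:
    - {"offset": [0.004,0.006,-0.001],"rotation": [-0.001,-0.005,-0.002]}
    - {"offset": [0.008,0.004,-0.001],"rotation": [-0.001,-0.005,-0.002]}
    - {"offset": [0.012,0.001,-0.001],"rotation": [0,0,0]}
    - {"offset": [0.014,0,0],"rotation": [0,0,0]}
    - {"offset": [0.014,0,0],"rotation": [0,0,0]}
    - {"offset": [0.014,0,0],"rotation": [0,0,0]}
    - {"offset": [0.01,0,0],"rotation": [0,0,0]}
    - {"offset": [0.008,0,0],"rotation": [0,0,0]}
    - {"offset": [0,0,0],"rotation": [0,0,0]}

```text
time: 3.65
tcp_pos: [0.5787, -0.1861, 0.1063]
tcp_rot: [0.059, 1.913, -0.043]
force: [0.5, 0.2, 0.4]
gripper_width: 0.0749
```

Run:
```python
from h import *
Rt=toolR(np.radians(-4),np.radians(20)); g=np.array([.575,-.197,.087]); x=Rt.apply([1,0,0])
plan(g+x*.006,Rt,3)
s=eyes.grab_frame("scene")[:,:,::-1]; t=eyes.grab_frame("top")[:,:,::-1]
a=cv2.resize(s[130:260,210:340],None,fx=3,fy=3); b=cv2.resize(t[145:275,340:470],None,fx=3,fy=3)
cv2.imwrite("pics/s2.png",np.hstack([a,b]))
```

```text
t 3.65 pos [ 0.5787 -0.1861  0.1063] F [0.4834 0.1581 0.3912] w 0.07486801235956485 q [-0.4546  0.7486  1.0991 -0.13    1.6116 -1.9477]
n 3 offset [ 0.0084 -0.0037  0.0012] rot [0.0023 0.0022 0.0012] tot mm 27.771152595488704 deg 0.5840937358433674
```

View pics/s2.png

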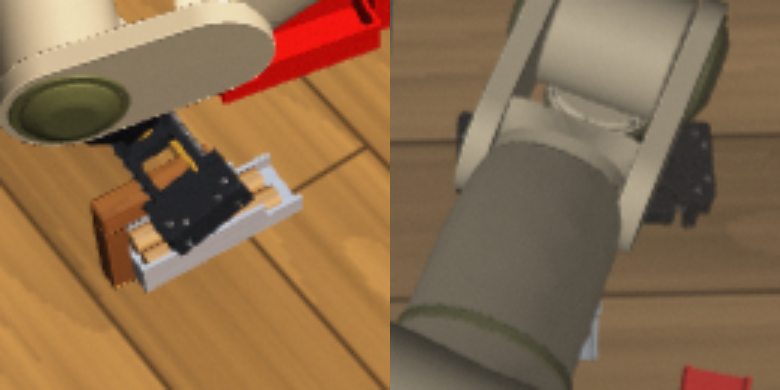

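The near finger is in front of the bar in the scene view, so the bar lies between the jaws. The last stretch down comes next.

Request:
jog_arm:
  deltas:
    - {"offset": [0.007,-0.004,0.001],"rotation": [0.003,0.002,0.001]}
    - {"offset": [0.007,-0.003,0.001],"rotation": [0.002,0.002,0.001]}
    - {"offset": [0.006,-0.002,0.001],"rotation": [0.001,0.001,0.001]}
    - {"offset": [0.004,0,0],"rotation": [0,0,0]}
    - {"offset": [0,0,0],"rotation": [0,0,0]}

```text
time: 4.25
tcp_pos: [0.5738, -0.1966, 0.0823]
tcp_rot: [0.066, 1.914, -0.049]
force: [0.2, -0.2, 0.2]
gripper_width: 0.0752
```

Run:
```python
from h import *
Rt=toolR(np.radians(-4),np.radians(20)); g=np.array([.575,-.197,.087]); x=Rt.apply([1,0,0])
plan(g+x*.006,Rt,1)
```

```text
t 4.25 pos [ 0.5738 -0.1966  0.0823] F [ 0.2228 -0.2015  0.206 ] w 0.07520372391208535 q [-0.4723  0.7719  1.1267 -0.1342  1.5611 -1.9501]
n 1 offset [ 0.0012 -0.0003 -0.0005] rot [-0.0006  0.0049  0.0017] tot mm 1.307947507609991 deg 0.2990451509469369
```

Pose is good. Now I close the jaws.

Request:
jog_arm:
  deltas:
    - {"offset": [0.001,0,0],"rotation": [0,0,0]}
    - {"offset": [0,0,0],"rotation": [0,0,0]}
    - {"offset": [0,0,0],"rotation": [0,0,0]}
    - {"offset": [0,0,0],"rotation": [0,0,0]}
    - {"offset": [0,0,0],"rotation": [0,0,0]}
    - {"offset": [0,0,0],"rotation": [0,0,0]}
    - {"offset": [0,0,0],"rotation": [0,0,0]}
  hand: 0.035
  squeeze: 15

```text
time: 4.95
tcp_pos: [0.5739, -0.1965, 0.082]
tcp_rot: [0.065, 1.913, -0.049]
force: [-0.2, -0.6, -0.4]
gripper_width: 0.0354
```

Request:
jog_arm:
  deltas:
    - {"offset": [0,0,0],"rotation": [0,0,0]}
    - {"offset": [0,0,0],"rotation": [0,0,0]}
    - {"offset": [0,0,0],"rotation": [0,0,0]}
    - {"offset": [0,0,0],"rotation": [0,0,0]}
    - {"offset": [0,0,0],"rotation": [0,0,0]}
  hand: 0.0
  squeeze: 15

```text
time: 5.45
tcp_pos: [0.5738, -0.1967, 0.082]
tcp_rot: [0.065, 1.913, -0.049]
force: [0.4, -1.1, -0.8]
gripper_width: 0.0222
```

Request:
jog_arm:
  deltas:
    - {"offset": [0,0,0],"rotation": [0,0,0]}
    - {"offset": [0,0,0],"rotation": [0,0,0]}
    - {"offset": [0,0,0],"rotation": [0,0,0]}
  hand: 0.0
  squeeze: 60

```text
time: 5.75
tcp_pos: [0.5738, -0.1967, 0.082]
tcp_rot: [0.065, 1.913, -0.049]
force: [0.1, -0.7, -0.4]
gripper_width: 0.0212
```

Run:
```python
from h import *
p,Rc,s=cur();print(s); M=Rc.as_matrix(); print(M); print("up dir in tool",Rc.inv().apply([0,0,1]))
```

```text
{'time': 5.75, 'q': array([-0.4722,  0.7717,  1.1279, -0.1344,  1.5587, -1.9499]), 'qvel': array([ 0.0002,  0.0008, -0.002 ,  0.0004,  0.0003, -0.0004]), 'effort': array([  0.219 , -59.0671, -19.0295,  -0.3564,   0.8997,   0.0192]), 'tcp_pos': array([ 0.5738, -0.1967,  0.082 ]), 'tcp_rot': array([ 0.0648,  1.913 , -0.0493]), 'force': array([ 0.0708, -0.7377, -0.3708]), 'torque': array([ 0.0192, -0.2015, -0.002 ]), 'gripper_width': 0.021226649641570165}
[[-0.3356  0.0695  0.9394]
 [ 0.021   0.9976 -0.0663]
 [-0.9418 -0.0026 -0.3363]]
up dir in tool [-0.9418 -0.0026 -0.3363]
```

Request:
jog_arm:
  deltas:
    - {"offset": [-0.0047,0,-0.0017],"rotation": [0,0,0]}
    - {"offset": [-0.0066,0,-0.0024],"rotation": [0,0,0]}
    - {"offset": [-0.0094,0,-0.0034],"rotation": [0,0,0]}
    - {"offset": [-0.0141,0,-0.005],"rotation": [0,0,0]}
    - {"offset": [-0.0141,0,-0.005],"rotation": [0,0,0]}
    - {"offset": [-0.0141,0,-0.005],"rotation": [0,0,0]}
    - {"offset": [-0.0141,0,-0.005],"rotation": [0,0,0]}
    - {"offset": [-0.0141,0,-0.005],"rotation": [0,0,0]}
    - {"offset": [-0.0141,0,-0.005],"rotation": [0,0,0]}
    - {"offset": [-0.0141,0,-0.005],"rotation": [0,0,0]}
    - {"offset": [-0.0094,0,-0.0034],"rotation": [0,0,0]}
    - {"offset": [-0.0047,0,-0.0017],"rotation": [0,0,0]}

```text
time: 6.95
tcp_pos: [0.5731, -0.1954, 0.2346]
tcp_rot: [0.065, 1.913, -0.048]
force: [0.1, 0.2, -4.5]
gripper_width: 0.0215
```

```bash
cat >> h.py <<'E'
# grasp relation: tool pose at grasp, scoop(lip frame) pose at grasp
_Rg=R.from_rotvec([0.0648,1.913,-0.0493]); _pg=np.array([.5738,-.1967,.082])
_Rs=R.from_euler('z',np.radians(-3.98)); _pl=(_pg-_Rg.apply([.005,0,0]))*[1,1,0]+_Rs.apply([-.095,0,0])
R_st=_Rs.inv()*_Rg            # tool in scoop-lip frame
p_st=_Rs.inv().apply(_pg-_pl)
def scoopR(yaw,tilt): return R.from_euler('z',yaw)*R.from_euler('y',-tilt)  # tilt>0: spout down
def tool_for(lip,yaw,tilt):
    S=scoopR(np.radians(yaw),np.radians(tilt)); return np.array(lip)+S.apply(p_st), S*R_st
def scoop_now():
    p,Rc,s=cur(); S=Rc*R_st.inv(); lip=p-S.apply(p_st); m=S.as_matrix()
    return lip,np.degrees(np.arctan2(m[1,0],m[0,0])),np.degrees(np.arcsin(m[2,0])),S
E
python3 - <<'E'
from h import *
print(scoopR(0,.5).apply([-1,0,0]))
lip,y,t,S=scoop_now(); print(lip,y,t,p_st); p,Rc,s=cur(); print(s['force'],s['gripper_width'],s['time'],s['torque'])
im=eyes.grab_frame("scene")[:,:,::-1]; crop(im,180,60,380,260,3,"s3.png")
E
```

```text
[-0.8776  0.     -0.4794]
[ 0.48   -0.1888  0.1525] -3.9670037782170557 0.00874581555852867 [ 0.0933 -0.      0.082 ]
[ 0.0929  0.1958 -4.5337] 0.021451539102098616 6.95 [-0.0289 -0.2575 -0.003 ]
```

View pics/s3.png

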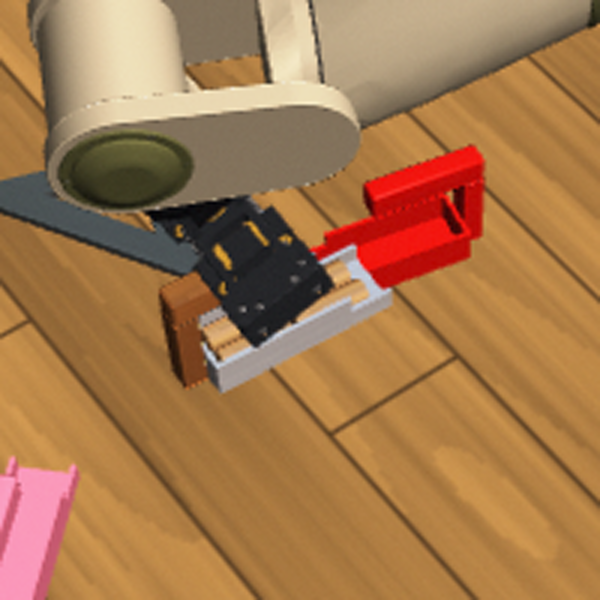

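Run:
```python
from h import *
P,Q=tool_for([.518,.155,.09],-90,4)
plan(P,Q,24)
```

```text
t 7.0 pos [ 0.5732 -0.1955  0.2351] F [-0.9274  0.1274 -3.1644] w 0.021274339830022224 q [-0.4713  0.6413  0.9293 -0.1401  1.8839 -1.9947]
n 24 offset [ 0.0053  0.0068 -0.0092] rot [ 0.0597 -0.0022  0.0189] tot mm 274.75978796907845 deg 86.10822758922026
```

Request:
jog_arm:
  deltas:
    - {"offset": [0.0016,0.002,-0.0028],"rotation": [0.018,-0.0007,0.0057]}
    - {"offset": [0.0032,0.0041,-0.0055],"rotation": [0.036,-0.0013,0.0113]}
    - {"offset": [0.0053,0.0068,-0.0092],"rotation": [0.0597,-0.0022,0.0189]}
    - {"offset": [0.0053,0.0068,-0.0092],"rotation": [0.0597,-0.0022,0.0189]}
    - {"offset": [0.0053,0.0068,-0.0092],"rotation": [0.0597,-0.0022,0.0189]}
    - {"offset": [0.0053,0.0068,-0.0092],"rotation": [0.0597,-0.0022,0.0189]}
    - {"offset": [0.0053,0.0068,-0.0092],"rotation": [0.0597,-0.0022,0.0189]}
    - {"offset": [0.0053,0.0068,-0.0092],"rotation": [0.0597,-0.0022,0.0189]}
    - {"offset": [0.0053,0.0068,-0.0092],"rotation": [0.0597,-0.0022,0.0189]}
    - {"offset": [0.0053,0.0068,-0.0092],"rotation": [0.0597,-0.0022,0.0189]}
    - {"offset": [0.0053,0.0068,-0.0092],"rotation": [0.0597,-0.0022,0.0189]}
    - {"offset": [0.0053,0.0068,-0.0092],"rotation": [0.0597,-0.0022,0.0189]}

```text
time: 8.2
tcp_pos: [0.4908, -0.0798, 0.2038]
tcp_rot: [0.732, 1.791, -0.557]
force: [-0.2, 0.2, -3.7]
gripper_width: 0.0213
```

Run:
```python
from h import *
P,Q=tool_for([.518,.155,.09],-90,4)
print(scoop_now()[:3])
plan(P,Q,12)
```

```text
(array([ 0.4252, -0.0156,  0.1202]), np.float64(-45.37068490765841), np.float64(1.0554845299303457))
t 8.2 pos [ 0.4908 -0.0798  0.2038] F [-0.1512  0.213  -3.7306] w 0.02134168347819491 q [-0.4432  0.453   1.3643  0.089   1.6374 -1.226 ]
n 12 offset [ 0.005   0.0073 -0.0095] rot [ 0.0615 -0.0032  0.0206] tot mm 152.02980330416528 deg 44.68440403024027
```

Request:
jog_arm:
  deltas:
    - {"offset": [0.005,0.0073,-0.0095],"rotation": [0.0615,-0.0032,0.0206]}
    - {"offset": [0.005,0.0073,-0.0095],"rotation": [0.0615,-0.0032,0.0206]}
    - {"offset": [0.005,0.0073,-0.0095],"rotation": [0.0615,-0.0032,0.0206]}
    - {"offset": [0.005,0.0073,-0.0095],"rotation": [0.0615,-0.0032,0.0206]}
    - {"offset": [0.005,0.0073,-0.0095],"rotation": [0.0615,-0.0032,0.0206]}
    - {"offset": [0.005,0.0073,-0.0095],"rotation": [0.0615,-0.0032,0.0206]}
    - {"offset": [0.005,0.0073,-0.0095],"rotation": [0.0615,-0.0032,0.0206]}
    - {"offset": [0.005,0.0073,-0.0095],"rotation": [0.0615,-0.0032,0.0206]}
    - {"offset": [0.0035,0.0051,-0.0067],"rotation": [0.043,-0.0022,0.0144]}
    - {"offset": [0.002,0.003,-0.004],"rotation": [0.025,-0.0013,0.008]}
    - {"offset": [0,0,0],"rotation": [0,0,0]}
    - {"offset": [0,0,0],"rotation": [0,0,0]}

```text
time: 9.4
tcp_pos: [0.4947, 0.0422, 0.1784]
tcp_rot: [1.278, 1.521, -0.988]
force: [0.2, -0.2, -3.4]
gripper_width: 0.0215
```

Run:
```python
from h import *
print(scoop_now()[:3])
P,Q=tool_for([.518,.155,.05],-90,14)
plan(P,Q,10)
im=eyes.grab_frame("scene")[:,:,::-1]; im2=eyes.grab_frame("top")[:,:,::-1]
cv2.imwrite("pics/s4.png",np.hstack([cv2.resize(im[170:370,280:480],None,fx=2,fy=2),cv2.resize(im2[170:370,170:370],None,fx=2,fy=2)]))
lip,y,t,S=scoop_now()
print(proj("scene",[lip,lip+S.apply([0,.027,0]),lip+S.apply([0,-.027,0])]))
```

```text
(array([0.479 , 0.1297, 0.0916]), np.float64(-81.2855287661399), np.float64(3.06245312915835))
t 9.4 pos [0.4947 0.0422 0.1784] F [ 0.2175 -0.2016 -3.4436] w 0.021457148516517713 q [-0.2772  0.3961  1.5384  0.256   1.3638 -0.4959]
n 10 offset [ 0.0033  0.0027 -0.0034] rot [ 0.0143 -0.0188  0.0056] tot mm 54.78012911179075 deg 13.918916959800226
[[390.9382 262.9256]
 [382.7309 270.9914]
 [399.0283 254.975 ]]
```

View pics/s4.png

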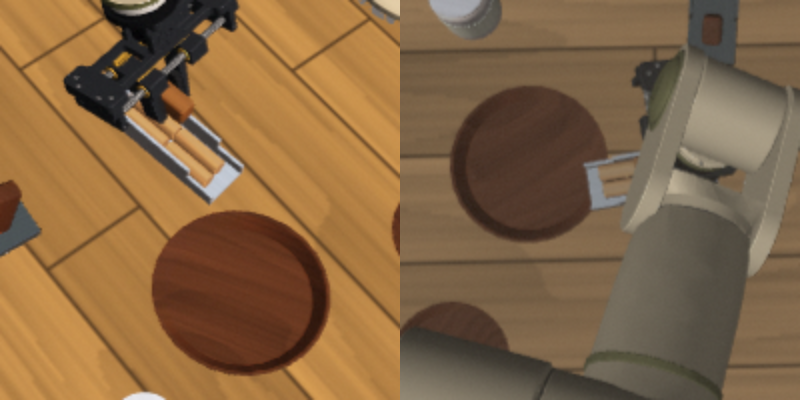

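The scene view shows the scoop level with all four dowels and its lip at about (393,262). In the top view the lip runs from (262.5,252.5) to (265.5,274.5), just right of the dish. I check these against the computed lip.

Run:
```python
from h import *
lip,y,t,S=scoop_now(); print(lip,y,t)
a=onz("scene",[(386,270),(400.5,254)],.0936); b=onz("top",[(262.3,252.3),(265.3,274.3)],.0936)
print(a,a.mean(0)); print(b,b.mean(0))
P,Q=tool_for([.518,.158,.055],-90,12); plan(P,Q,10)
```

```text
[0.4793 0.1295 0.0917] -81.30530733853767 3.0664265183644073
[[0.4999 0.1369 0.0936]
 [0.449  0.126  0.0936]] [0.4744 0.1314 0.0936]
[[0.5065 0.1363 0.0936]
 [0.4546 0.1298 0.0936]] [0.4805 0.133  0.0936]
t 9.5 pos [0.4949 0.0421 0.1785] F [ 0.2925 -0.3588 -3.8169] w 0.021396672245832932 q [-0.2775  0.3961  1.538   0.2561  1.3638 -0.4959]
n 10 offset [ 0.0032  0.0027 -0.0034] rot [ 0.0142 -0.0153  0.0058] tot mm 53.33902370803089 deg 12.414366320737221
```

Request:
jog_arm:
  deltas:
    - {"offset": [0.002,0.002,-0.002],"rotation": [0.008,-0.009,0.003]}
    - {"offset": [0.0032,0.0027,-0.0034],"rotation": [0.0142,-0.0153,0.0058]}
    - {"offset": [0.0032,0.0027,-0.0034],"rotation": [0.0142,-0.0153,0.0058]}
    - {"offset": [0.0032,0.0027,-0.0034],"rotation": [0.0142,-0.0153,0.0058]}
    - {"offset": [0.0032,0.0027,-0.0034],"rotation": [0.0142,-0.0153,0.0058]}
    - {"offset": [0.0032,0.0027,-0.0034],"rotation": [0.0142,-0.0153,0.0058]}
    - {"offset": [0.0032,0.0027,-0.0034],"rotation": [0.0142,-0.0153,0.0058]}
    - {"offset": [0.0032,0.0027,-0.0034],"rotation": [0.0142,-0.0153,0.0058]}
    - {"offset": [0.0032,0.0027,-0.0034],"rotation": [0.0142,-0.0153,0.0058]}
    - {"offset": [0.002,0.002,-0.002],"rotation": [0.008,-0.009,0.003]}
    - {"offset": [0,0,0],"rotation": [0,0,0]}
    - {"offset": [0,0,0],"rotation": [0,0,0]}

```text
time: 10.7
tcp_pos: [0.5181, 0.0816, 0.1543]
tcp_rot: [1.307, 1.315, -1.144]
force: [0.8, -0.2, -4.5]
gripper_width: 0.0211
```

Run:
```python
from h import *
lip,y,t,S=scoop_now(); print(lip,y,t)
P,Q=tool_for([.518,.156,.035],-90,15); plan(P,Q,8)
```

```text
[0.5177 0.1563 0.055 ] -89.85635071709643 11.73048391169286
t 10.7 pos [0.5181 0.0816 0.1543] F [ 0.8151 -0.155  -4.4612] w 0.021122825721856933 q [-0.1329  0.4306  1.5353  0.1461  1.2032 -0.1884]
n 8 offset [ 0.0021 -0.     -0.0005] rot [ 0.0002 -0.0071  0.0004] tot mm 16.809038893921212 deg 3.2753239893780606
```

Request:
jog_arm:
  deltas:
    - {"offset": [0.0021,0,-0.0005],"rotation": [0,-0.0071,0]}
    - {"offset": [0.0021,0,-0.0005],"rotation": [0,-0.0071,0]}
    - {"offset": [0.0021,0,-0.0005],"rotation": [0,-0.0071,0]}
    - {"offset": [0.0021,0,-0.0005],"rotation": [0,-0.0071,0]}
    - {"offset": [0.0021,0,-0.0005],"rotation": [0,-0.0071,0]}
    - {"offset": [0.0021,0,-0.0005],"rotation": [0,-0.0071,0]}
    - {"offset": [0.0021,0,-0.0005],"rotation": [0,-0.0071,0]}
    - {"offset": [0.0021,0,-0.0005],"rotation": [0,-0.0071,0]}
    - {"offset": [0,0,0],"rotation": [0,0,0]}
    - {"offset": [0,0,0],"rotation": [0,0,0]}

```text
time: 11.7
tcp_pos: [0.5179, 0.0875, 0.1366]
tcp_rot: [1.262, 1.27, -1.176]
force: [-0.8, -1.0, -2.8]
gripper_width: 0.0218
```

Run:
```python
from h import *
lip,y,t,S=scoop_now(); print(lip,y,t)
p,Rc,s=cur(); print(s['force'],s['torque'],"down in tool",Rc.inv().apply([0,0,-1]),"y",Rc.inv().apply([0,1,0]))
im=eyes.grab_frame("scene")[:,:,::-1]; im2=eyes.grab_frame("top")[:,:,::-1]
cv2.imwrite("pics/s5.png",np.hstack([cv2.resize(im[200:370,310:480],None,fx=2,fy=2),cv2.resize(im2[170:340,170:340],None,fx=2,fy=2)]))
```

```text
[0.5175 0.1559 0.0329] -89.8599118504253 15.24927922443531
[-0.7576 -0.9696 -2.8189] [-0.017   0.0909  0.0249] down in tool [0.997  0.0056 0.0768] y [ 0.0768  0.0009 -0.997 ]
```

View pics/s5.png

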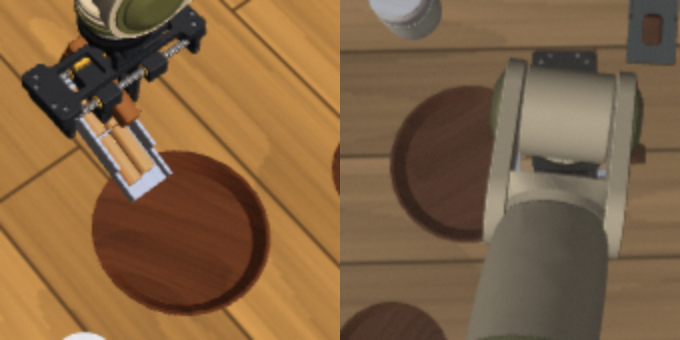

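The scene view shows the lip at crop (150,185), over the dish near the rim, with the dowels still in place. I descend at 12 mm/s.

Request:
jog_arm:
  deltas:
    - {"offset": [0.0012,0,0.0001],"rotation": [0,0,0]}
    - {"offset": [0.0012,0,0.0001],"rotation": [0,0,0]}
    - {"offset": [0.0012,0,0.0001],"rotation": [0,0,0]}
    - {"offset": [0.0012,0,0.0001],"rotation": [0,0,0]}
    - {"offset": [0.0012,0,0.0001],"rotation": [0,0,0]}
    - {"offset": [0.0012,0,0.0001],"rotation": [0,0,0]}
    - {"offset": [0.0012,0,0.0001],"rotation": [0,0,0]}
    - {"offset": [0.0012,0,0.0001],"rotation": [0,0,0]}

```text
time: 12.6
tcp_pos: [0.5181, 0.0871, 0.1264]
tcp_rot: [1.263, 1.269, -1.176]
force: [-0.5, 0.2, -3.0]
gripper_width: 0.0215
```

```bash
cat > st.py <<'E'
from h import *
lip,y,t,S=scoop_now(); p,Rc,s=cur(); print(s['time'],lip,round(y,2),round(t,2),"F",s['force'],"T",s['torque'],"w",round(s['gripper_width'],4))
E
python3 st.py
```

```text
12.6 [0.5178 0.1555 0.0228] -89.91 15.25 F [-0.4788  0.1783 -3.0134] T [-0.0195  0.0877  0.0266] w 0.0215
```

Request:
jog_arm:
  deltas:
    - {"offset": [0.001,0,0.0001],"rotation": [0,0,0]}
    - {"offset": [0.001,0,0.0001],"rotation": [0,0,0]}
    - {"offset": [0.001,0,0.0001],"rotation": [0,0,0]}
    - {"offset": [0.001,0,0.0001],"rotation": [0,0,0]}

```text
time: 13.0
tcp_pos: [0.518, 0.087, 0.122]
tcp_rot: [1.263, 1.269, -1.176]
force: [-0.2, 0.9, -3.7]
gripper_width: 0.0214
```

```bash
python3 st.py
```

```text
13.0 [0.5177 0.1554 0.0184] -89.91 15.24 F [-0.1614  0.8539 -3.6619] T [-0.0679  0.0191 -0.0142] w 0.0214
```

Request:
jog_arm:
  deltas:
    - {"offset": [0.001,0,0.0001],"rotation": [0,0,0]}
    - {"offset": [0.001,0,0.0001],"rotation": [0,0,0]}

```text
time: 13.2
tcp_pos: [0.5181, 0.0869, 0.1199]
tcp_rot: [1.263, 1.269, -1.175]
force: [0.5, -1.0, -4.2]
gripper_width: 0.0212
```

```bash
python3 st.py
```

```text
13.2 [0.5177 0.1554 0.0162] -89.91 15.24 F [ 0.4738 -1.0027 -4.1562] T [-0.0344  0.0647 -0.0353] w 0.0212
```

Request:
jog_arm:
  deltas:
    - {"offset": [0.001,0,0.0001],"rotation": [0,0,0]}

```text
time: 13.3
tcp_pos: [0.518, 0.0869, 0.1187]
tcp_rot: [1.263, 1.269, -1.176]
force: [0.4, -0.2, -3.1]
gripper_width: 0.0209
```

Request:
jog_arm:
  deltas:
    - {"offset": [0.001,0,0.0001],"rotation": [0,0,0]}

```text
time: 13.4
tcp_pos: [0.5181, 0.0868, 0.1177]
tcp_rot: [1.263, 1.269, -1.175]
force: [-0.0, -0.3, -0.8]
gripper_width: 0.0211
```

```bash
python3 st.py
```

```text
13.4 [0.5178 0.1553 0.014 ] -89.91 15.25 F [-0.0449 -0.3477 -0.7916] T [-0.1193  0.0609  0.0047] w 0.0211
```

Request:
jog_arm:
  deltas:
    - {"offset": [0,0,0],"rotation": [0,0,0]}
    - {"offset": [0,0,0],"rotation": [0,0,0]}

```text
time: 13.6
tcp_pos: [0.5182, 0.0868, 0.1178]
tcp_rot: [1.263, 1.269, -1.175]
force: [0.0, 0.1, -2.7]
gripper_width: 0.0214
```

```bash
python3 st.py
python3 - <<'E'
from h import *
im=eyes.grab_frame("scene")[:,:,::-1]; crop(im,310,200,480,370,4,"s6.png")
E
```

```text
13.6 [0.5179 0.1552 0.0142] -89.91 15.25 F [ 0.0039  0.0806 -2.6536] T [-0.0821  0.1288  0.0439] w 0.0214
```

View pics/s6.png

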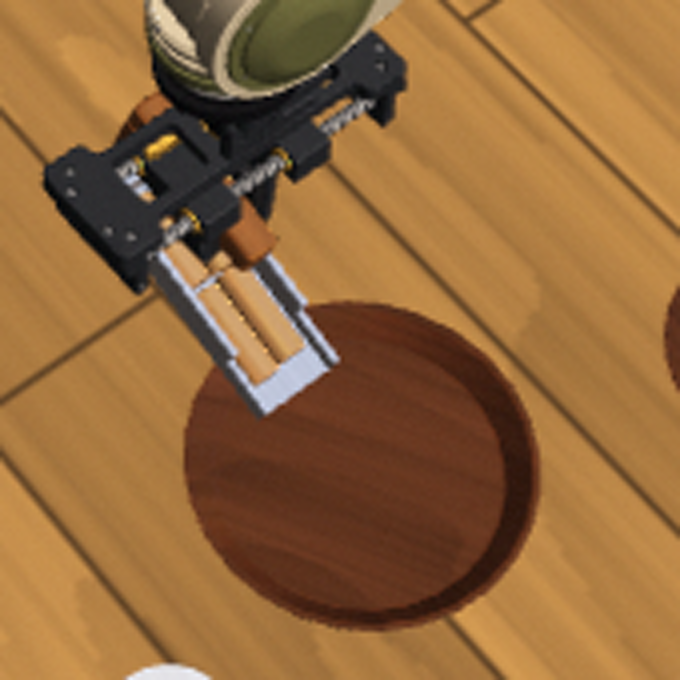

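The scoop's spout lies over the near rim, with lip corners at crop (265,410) and (338,358), inside the rim. Contact looks marginal, so I ease down a little more.

Request:
jog_arm:
  deltas:
    - {"offset": [0.001,0,0.0001],"rotation": [0,0,0]}

```text
time: 13.75
tcp_pos: [0.5183, 0.0866, 0.1172]
tcp_rot: [1.263, 1.268, -1.175]
force: [-3.2, -3.8, 9.1]
gripper_width: 0.0213
```

Request:
jog_arm:
  deltas:
    - {"offset": [0.0008,0,0.0001],"rotation": [0,0,0]}

```text
time: 13.85
tcp_pos: [0.5184, 0.0863, 0.1172]
tcp_rot: [1.263, 1.267, -1.174]
force: [-4.6, -1.6, 9.1]
gripper_width: 0.0215
```

```bash
python3 st.py
```

```text
13.85 [0.5182 0.1547 0.0135] -89.92 15.31 F [-4.6374 -1.599   9.1239] T [-0.1532  0.7999  0.0868] w 0.0215
```

Request:
jog_arm:
  deltas:
    - {"offset": [-0.0006,0,0],"rotation": [0,0,0]}

```text
time: 13.95
tcp_pos: [0.5183, 0.0863, 0.1179]
tcp_rot: [1.263, 1.268, -1.174]
force: [-0.3, 0.6, -3.8]
gripper_width: 0.0212
```

```bash
python3 st.py
```

```text
13.95 [0.5181 0.1547 0.0142] -89.92 15.29 F [-0.2506  0.6362 -3.7872] T [ 0.041   0.1182 -0.0331] w 0.0212
```

Request:
jog_arm:
  deltas:
    - {"offset": [0.0005,0,0],"rotation": [0,0,0]}

```text
time: 14.05
tcp_pos: [0.5184, 0.0864, 0.1176]
tcp_rot: [1.263, 1.267, -1.174]
force: [-1.6, -0.5, 1.5]
gripper_width: 0.0217
```

Request:
jog_arm:
  deltas:
    - {"offset": [0,0,0],"rotation": [0,0,0]}

```text
time: 14.15
tcp_pos: [0.5184, 0.0863, 0.1176]
tcp_rot: [1.263, 1.267, -1.174]
force: [-0.6, -0.8, -0.7]
gripper_width: 0.0215
```

Request:
jog_arm:
  deltas:
    - {"offset": [0,0,0],"rotation": [0,0,0]}

```text
time: 14.25
tcp_pos: [0.5184, 0.0863, 0.1176]
tcp_rot: [1.263, 1.267, -1.174]
force: [-0.3, -0.8, -0.7]
gripper_width: 0.0211
```

```bash
python3 st.py
```

```text
14.25 [0.5183 0.1547 0.0139] -89.93 15.3 F [-0.3104 -0.8036 -0.7417] T [-0.0772  0.255   0.0317] w 0.0211
```

The scoop rests at about 3 N and has held for 0.3 s. I now tip it about the lip, raised by about 1.5 mm.

Run:
```python
from h import *
lip,y,t,S=scoop_now()
P,Q=tool_for(lip+[0,.001,.0015],-90,24); plan(P,Q,8)
P,Q=tool_for(lip+[0,.001,.0015],-90,30); plan(P,Q,12)
```

```text
t 14.25 pos [0.5184 0.0863 0.1176] F [-0.3104 -0.8036 -0.7417] w 0.021101799316465858 q [-0.0953  0.4781  1.5749  0.0845  1.0999 -0.1345]
n 8 offset [-0.0013 -0.     -0.0022] rot [ 0.0002 -0.019   0.    ] tot mm 20.45634431275337 deg 8.696622120281093
t 14.25 pos [0.5184 0.0863 0.1176] F [-0.3104 -0.8036 -0.7417] w 0.021101799316465858 q [-0.0953  0.4781  1.5749  0.0845  1.0999 -0.1345]
n 12 offset [-0.0014 -0.     -0.0024] rot [ 0.0002 -0.0214  0.    ] tot mm 33.34635135566041 deg 14.696498606923221
```

Request:
jog_arm:
  deltas:
    - {"offset": [-0.002,0,-0.001],"rotation": [0,-0.01,0]}
    - {"offset": [-0.0013,0,-0.0022],"rotation": [0,-0.019,0]}
    - {"offset": [-0.0013,0,-0.0022],"rotation": [0,-0.019,0]}
    - {"offset": [-0.0013,0,-0.0022],"rotation": [0,-0.019,0]}
    - {"offset": [-0.0013,0,-0.0022],"rotation": [0,-0.019,0]}
    - {"offset": [-0.0013,0,-0.0022],"rotation": [0,-0.019,0]}
    - {"offset": [-0.0013,0,-0.0022],"rotation": [0,-0.019,0]}
    - {"offset": [-0.0013,0,-0.0022],"rotation": [0,-0.019,0]}

```text
time: 15.05
tcp_pos: [0.5182, 0.1043, 0.1288]
tcp_rot: [1.149, 1.154, -1.248]
force: [-0.8, 0.7, -4.0]
gripper_width: 0.0218
```

```bash
python3 st.py
python3 - <<'E'
from h import *
im=eyes.grab_frame("scene")[:,:,::-1]; crop(im,310,200,480,370,3,"s7.png")
P,Q=tool_for([.518,.155,.0155],-90,36); plan(P,Q,12)
E
```

```text
15.05 [0.518  0.1559 0.0158] -89.89 24.16 F [-0.7668  0.7432 -4.0079] T [0.0811 0.0564 0.0019] w 0.0218
t 15.1 pos [0.5182 0.1048 0.129 ] F [ 0.0027  1.2054 -3.1497] w 0.021273068139147432 q [ 0.0116  0.4778  1.5334 -0.0875  1.136   0.0478]
n 12 offset [-0.001  -0.     -0.0018] rot [ 0.0002 -0.0172  0.0001] tot mm 24.139330721223896 deg 11.800724154388224
```

View pics/s7.png

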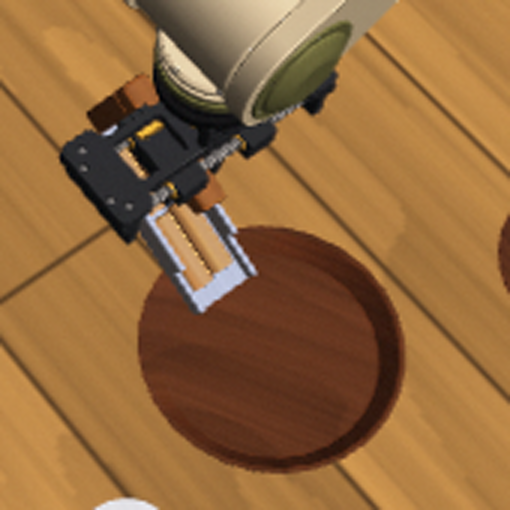

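At 24° the dowels have not moved; their ends are at crop (205,275). I tip on slowly.

Request:
jog_arm:
  deltas:
    - {"offset": [-0.001,0,-0.0018],"rotation": [0,-0.0172,0]}
    - {"offset": [-0.001,0,-0.0018],"rotation": [0,-0.0172,0]}
    - {"offset": [-0.001,0,-0.0018],"rotation": [0,-0.0172,0]}
    - {"offset": [-0.001,0,-0.0018],"rotation": [0,-0.0172,0]}
    - {"offset": [-0.001,0,-0.0018],"rotation": [0,-0.0172,0]}
    - {"offset": [-0.001,0,-0.0018],"rotation": [0,-0.0172,0]}

```text
time: 15.7
tcp_pos: [0.5182, 0.117, 0.1339]
tcp_rot: [1.066, 1.07, -1.296]
force: [0.5, 0.1, -4.3]
gripper_width: 0.0215
```

```bash
python3 st.py
python3 - <<'E'
from h import *
im=eyes.grab_frame("scene")[:,:,::-1]; crop(im,310,200,480,370,3,"s8.png")
P,Q=tool_for([.518,.155,.0155],-90,36); plan(P,Q,7)
E
```

```text
15.7 [0.5181 0.1556 0.0158] -89.89 30.59 F [ 0.5135  0.0744 -4.2828] T [0.2977 0.0548 0.0595] w 0.0215
t 15.75 pos [0.5182 0.1175 0.1339] F [-0.0681  1.0559 -4.262 ] w 0.021372355344078817 q [ 0.0855  0.4913  1.5028 -0.2068  1.1749  0.1674]
n 7 offset [-0.0007 -0.     -0.0013] rot [ 0.0003 -0.0134  0.0001] tot mm 10.593699152090878 deg 5.371199738882841
```

View pics/s8.png

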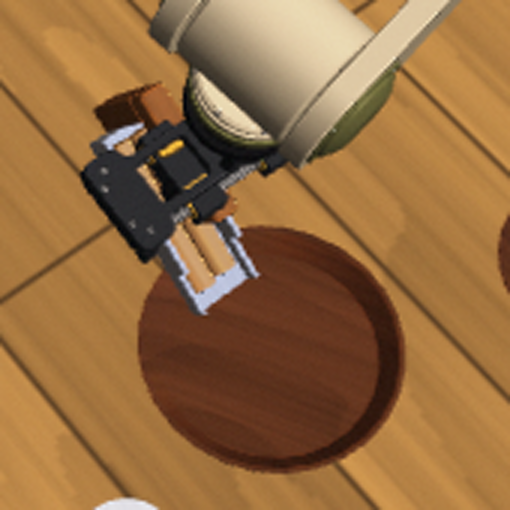

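Request:
jog_arm:
  deltas:
    - {"offset": [-0.0007,0,-0.0013],"rotation": [0,-0.0134,0]}
    - {"offset": [-0.0007,0,-0.0013],"rotation": [0,-0.0134,0]}
    - {"offset": [-0.0007,0,-0.0013],"rotation": [0,-0.0134,0]}
    - {"offset": [-0.0007,0,-0.0013],"rotation": [0,-0.0134,0]}
    - {"offset": [-0.0007,0,-0.0013],"rotation": [0,-0.0134,0]}

```text
time: 16.25
tcp_pos: [0.5183, 0.125, 0.136]
tcp_rot: [1.011, 1.015, -1.325]
force: [-0.2, -0.3, -3.0]
gripper_width: 0.0214
```

```bash
python3 st.py
python3 - <<'E'
from h import *
im=eyes.grab_frame("scene")[:,:,::-1]; crop(im,310,200,480,370,3,"s9.png")
P,Q=tool_for([.518,.155,.0155],-90,42); plan(P,Q,7)
E
```

```text
16.25 [0.5181 0.1549 0.0154] -89.87 34.77 F [-0.16   -0.3451 -3.0397] T [ 0.2882  0.1189 -0.0218] w 0.0214
t 16.3 pos [0.5182 0.1254 0.136 ] F [-0.9655  0.6051 -2.7604] w 0.02123747939648713 q [ 0.1314  0.5051  1.4826 -0.2807  1.2058  0.2382]
n 7 offset [-0.0011 -0.     -0.0019] rot [ 0.0004 -0.0179  0.0001] tot mm 15.415293802305431 deg 7.195102215875149
```

View pics/s9.png

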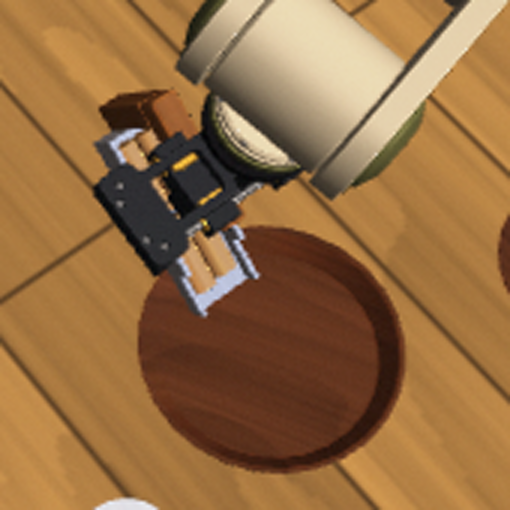

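Request:
jog_arm:
  deltas:
    - {"offset": [-0.0008,0,-0.0014],"rotation": [0,-0.0134,0]}
    - {"offset": [-0.0008,0,-0.0014],"rotation": [0,-0.0134,0]}
    - {"offset": [-0.0008,0,-0.0014],"rotation": [0,-0.0134,0]}
    - {"offset": [-0.0008,0,-0.0014],"rotation": [0,-0.0134,0]}

```text
time: 16.7
tcp_pos: [0.5183, 0.132, 0.1376]
tcp_rot: [0.967, 0.971, -1.346]
force: [-0.3, -0.1, -3.6]
gripper_width: 0.0215
```

```bash
python3 st.py
python3 - <<'E'
from h import *
im=eyes.grab_frame("scene")[:,:,::-1]; crop(im,310,200,480,370,3,"s10.png")
E
```

```text
16.7 [0.5181 0.1548 0.0155] -89.86 38.11 F [-0.3333 -0.115  -3.6475] T [ 0.3677  0.0607 -0.059 ] w 0.0215
```

View pics/s10.png

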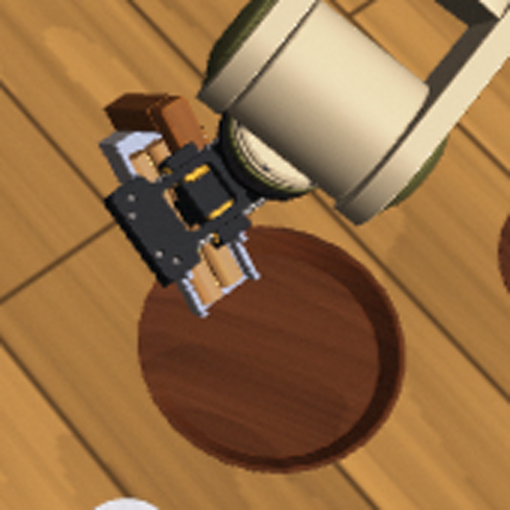

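The dowels are beginning to slide: their ends are now at crop (215,295), at the lip. I hold and let them run.

Request:
jog_arm:
  deltas:
    - {"offset": [0,0,0],"rotation": [0,-0.002,0]}
    - {"offset": [0,0,0],"rotation": [0,0,0]}
    - {"offset": [0,0,0],"rotation": [0,0,0]}
    - {"offset": [0,0,0],"rotation": [0,0,0]}
    - {"offset": [0,0,0],"rotation": [0,0,0]}

```text
time: 17.25
tcp_pos: [0.5183, 0.1323, 0.1376]
tcp_rot: [0.965, 0.969, -1.347]
force: [0.6, -0.0, -4.5]
gripper_width: 0.021
```

```bash
python3 st.py
python3 - <<'E'
from h import *
im=eyes.grab_frame("scene")[:,:,::-1]; crop(im,310,200,480,370,3,"s11.png")
P,Q=tool_for([.518,.153,.017],-90,48); plan(P,Q,10)
E
```

```text
17.25 [0.5182 0.1548 0.0155] -89.84 38.27 F [ 0.6016 -0.0461 -4.5263] T [0.3188 0.0638 0.0036] w 0.021
t 17.3 pos [0.5183 0.1324 0.1376] F [ 0.246  -0.5504 -3.1695] w 0.02131930400464803 q [ 0.169   0.5191  1.4646 -0.3393  1.2359  0.2931]
n 10 offset [-0.0011 -0.     -0.0016] rot [ 0.0003 -0.017   0.    ] tot mm 19.477675384308647 deg 9.72947068284545
```

View pics/s11.png

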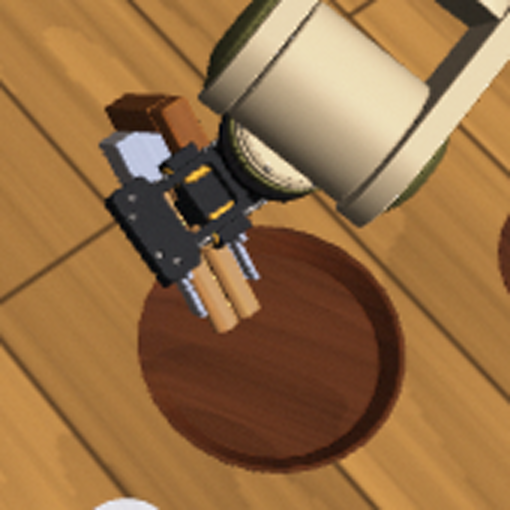

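The front pair sticks out about 20 mm past the lip, with its tips in the dish at crop (225,325). I tip further.

Request:
jog_arm:
  deltas:
    - {"offset": [-0.0011,0,-0.0016],"rotation": [0,-0.017,0]}
    - {"offset": [-0.0011,0,-0.0016],"rotation": [0,-0.017,0]}
    - {"offset": [-0.0011,0,-0.0016],"rotation": [0,-0.017,0]}
    - {"offset": [-0.0011,0,-0.0016],"rotation": [0,-0.017,0]}
    - {"offset": [-0.0011,0,-0.0016],"rotation": [0,-0.017,0]}
    - {"offset": [-0.0011,0,-0.0016],"rotation": [0,-0.017,0]}

```text
time: 17.9
tcp_pos: [0.5184, 0.1445, 0.1407]
tcp_rot: [0.881, 0.884, -1.386]
force: [-0.4, -0.1, -3.3]
gripper_width: 0.0213
```

```bash
python3 st.py
python3 - <<'E'
from h import *
im=eyes.grab_frame("scene")[:,:,::-1]; crop(im,310,200,480,370,3,"s12.png")
P,Q=tool_for([.518,.150,.019],-90,54); plan(P,Q,10)
E
```

```text
17.9 [0.5183 0.1534 0.0168] -89.87 44.6 F [-0.3786 -0.0511 -3.2715] T [0.3896 0.0649 0.0171] w 0.0213
t 17.95 pos [0.5183 0.1449 0.1405] F [-0.4571  0.5103 -3.9122] w 0.021114040403812935 q [ 0.2343  0.5491  1.4298 -0.44    1.2996  0.3823]
n 10 offset [-0.001  -0.     -0.0013] rot [ 0.0003 -0.0163 -0.    ] tot mm 16.721391094948714 deg 9.3642367339895
```

View pics/s12.png

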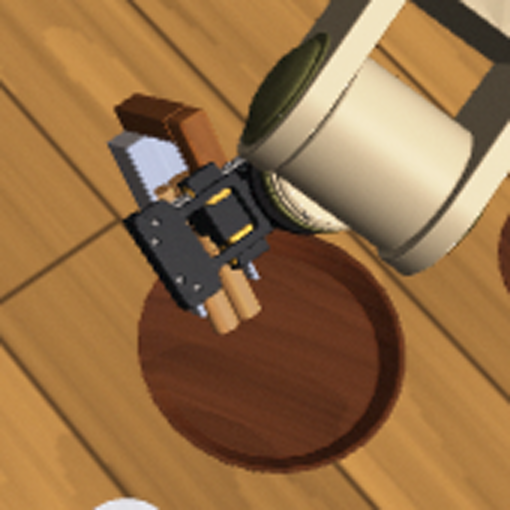

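The tips have stalled against the dish floor. I draw the scoop back along its own axis so that the dowels come out.

Run:
```python
from h import *
print(R_st.inv().apply([1,0,0]))
lip,y,t,S=scoop_now(); P,Q=tool_for(lip+S.apply([.014,0,0]),-90,46); plan(P,Q,8)
```

```text
[-0.3363  0.      0.9418]
t 17.95 pos [0.5183 0.1449 0.1405] F [-0.4571  0.5103 -3.9122] w 0.021114040403812935 q [ 0.2343  0.5491  1.4298 -0.44    1.2996  0.3823]
n 8 offset [-0.0008 -0.      0.0013] rot [ 0.0003 -0.003  -0.    ] tot mm 12.22212776724166 deg 1.370149187521309
```

Request:
jog_arm:
  deltas:
    - {"offset": [-0.0008,0,0.0014],"rotation": [0,-0.002,0]}
    - {"offset": [-0.0008,0,0.0014],"rotation": [0,-0.002,0]}
    - {"offset": [-0.0008,0,0.0014],"rotation": [0,-0.002,0]}
    - {"offset": [-0.0008,0,0.0014],"rotation": [0,-0.002,0]}
    - {"offset": [-0.0008,0,0.0014],"rotation": [0,-0.002,0]}
    - {"offset": [-0.0008,0,0.0014],"rotation": [0,-0.002,0]}
    - {"offset": [-0.0008,0,0.0014],"rotation": [0,-0.002,0]}
    - {"offset": [-0.0008,0,0.0014],"rotation": [0,-0.002,0]}
    - {"offset": [0,0,0],"rotation": [0,0,0]}

```text
time: 18.85
tcp_pos: [0.5184, 0.1366, 0.1523]
tcp_rot: [0.868, 0.871, -1.391]
force: [-0.4, -0.2, -2.7]
gripper_width: 0.0214
```

```bash
python3 st.py
python3 - <<'E'
from h import *
im=eyes.grab_frame("scene")[:,:,::-1]; crop(im,310,200,480,370,3,"s13.png")
E
```

```text
18.85 [0.5184 0.1433 0.0282] -89.87 45.63 F [-0.388  -0.2143 -2.6532] T [ 0.3653  0.0859 -0.0427] w 0.0214
```

View pics/s13.png

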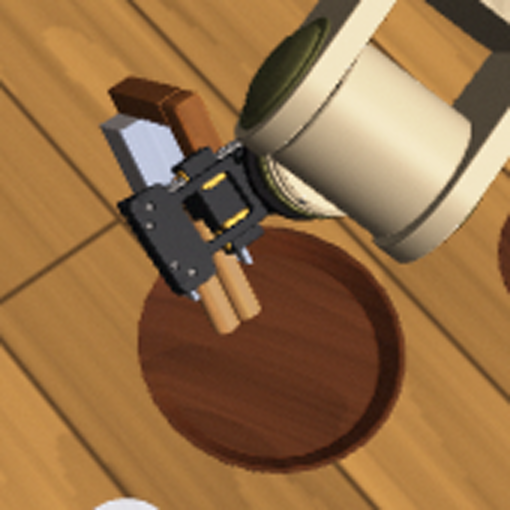

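The tips stay at crop (225,325) while the exposed length grows to about 32 mm. I keep drawing back with a little more tilt.

Run:
```python
from h import *
lip,y,t,S=scoop_now(); P,Q=tool_for(lip+[0,-.003,.008],-90,51); plan(P,Q,6)
```

```text
t 18.9 pos [0.5184 0.1367 0.1522] F [-0.1928  0.557  -2.8781] w 0.021655643374893237 q [ 0.2263  0.5345  1.4236 -0.4555  1.3215  0.371 ]
n 6 offset [-0.0019 -0.     -0.0006] rot [ 0.0003 -0.0156 -0.0001] tot mm 11.835747744191874 deg 5.376642580155164
```

Request:
jog_arm:
  deltas:
    - {"offset": [-0.0019,0,-0.0006],"rotation": [0,-0.0156,0]}
    - {"offset": [-0.0019,0,-0.0006],"rotation": [0,-0.0156,0]}
    - {"offset": [-0.0019,0,-0.0006],"rotation": [0,-0.0156,0]}
    - {"offset": [-0.0019,0,-0.0006],"rotation": [0,-0.0156,0]}
    - {"offset": [-0.0019,0,-0.0006],"rotation": [0,-0.0156,0]}
    - {"offset": [-0.0019,0,-0.0006],"rotation": [0,-0.0156,0]}
    - {"offset": [0,0,0],"rotation": [0,0,0]}
    - {"offset": [0,0,0],"rotation": [0,0,0]}

```text
time: 19.7
tcp_pos: [0.5184, 0.1467, 0.161]
tcp_rot: [0.789, 0.793, -1.422]
force: [0.2, -0.5, -2.9]
gripper_width: 0.021
```

```bash
python3 st.py
python3 - <<'E'
from h import *
im=eyes.grab_frame("scene")[:,:,::-1]; crop(im,310,200,480,370,3,"s14.png")
E
```

```text
19.7 [0.5184 0.1407 0.0369] -89.78 51.48 F [ 0.1861 -0.4705 -2.8705] T [0.488  0.0207 0.0118] w 0.021
```

View pics/s14.png

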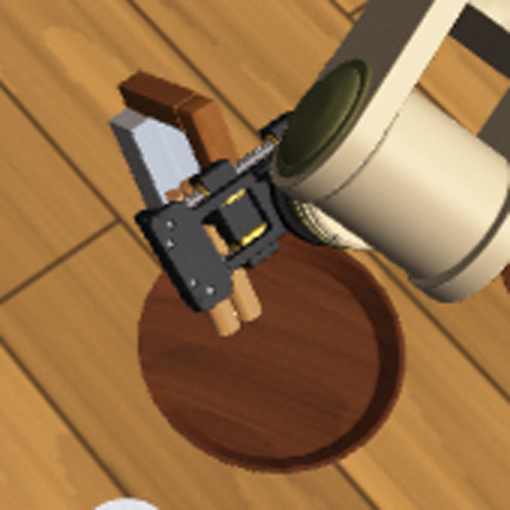

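The dowels lean on the dish floor with tips at crop (228,328), which would let them fall back onto the near rim. I carry the lip 45 mm forward at the same height so they come down mid-dish.

Run:
```python
from h import *
lip,y,t,S=scoop_now(); P,Q=tool_for([.518,.186,.036],-90,52); plan(P,Q,10)
```

```text
t 19.75 pos [0.5184 0.1467 0.161 ] F [ 0.6979  0.082  -2.5868] w 0.021210923704306526 q [ 0.2795  0.5583  1.3866 -0.5401  1.3961  0.4284]
n 10 offset [-0.0024 -0.     -0.004 ] rot [ 0.0003 -0.0009 -0.0001] tot mm 46.47761294984067 deg 0.5583495388005851
```

Request:
jog_arm:
  deltas:
    - {"offset": [-0.0012,0,-0.002],"rotation": [0,-0.001,0]}
    - {"offset": [-0.0024,0,-0.004],"rotation": [0,-0.001,0]}
    - {"offset": [-0.0024,0,-0.004],"rotation": [0,-0.001,0]}
    - {"offset": [-0.0024,0,-0.004],"rotation": [0,-0.001,0]}
    - {"offset": [-0.0024,0,-0.004],"rotation": [0,-0.001,0]}
    - {"offset": [-0.0024,0,-0.004],"rotation": [0,-0.001,0]}
    - {"offset": [-0.0024,0,-0.004],"rotation": [0,-0.001,0]}
    - {"offset": [-0.0024,0,-0.004],"rotation": [0,-0.001,0]}
    - {"offset": [-0.0024,0,-0.004],"rotation": [0,-0.001,0]}
    - {"offset": [-0.0012,0,-0.002],"rotation": [0,0,0]}
    - {"offset": [0,0,0],"rotation": [0,0,0]}

```text
time: 20.85
tcp_pos: [0.5184, 0.1926, 0.16]
tcp_rot: [0.782, 0.786, -1.425]
force: [-0.6, 0.3, -2.7]
gripper_width: 0.0215
```

```bash
python3 st.py
python3 - <<'E'
from h import *
im=eyes.grab_frame("scene")[:,:,::-1]; crop(im,310,200,480,370,3,"s15.png")
E
```

```text
20.85 [0.5184 0.1854 0.036 ] -89.79 52.0 F [-0.6346  0.251  -2.6518] T [0.5476 0.0837 0.0345] w 0.0215
```

View pics/s15.png

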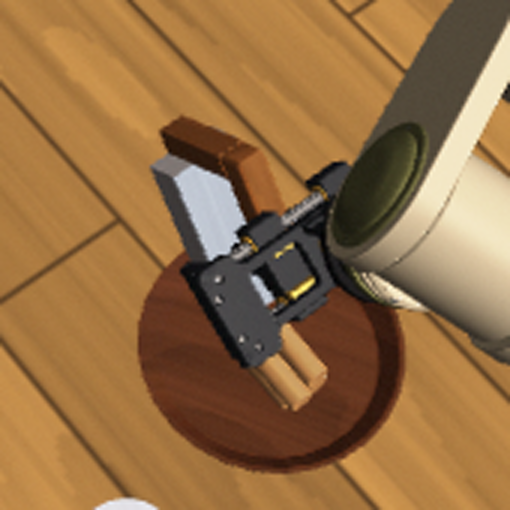

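The dowels followed: tips at crop (308,395), about y 0.24, past mid-dish. I draw back along the axis again.

Run:
```python
from h import *
print(onz("scene",[(310+308/3,200+395/3)],.012))
lip,y,t,S=scoop_now(); P,Q=tool_for(lip+[0,-.012,.012],-90,52); plan(P,Q,6)
```

```text
[[0.5181 0.2594 0.012 ]]
t 20.9 pos [0.5184 0.1925 0.16  ] F [-0.086   0.4314 -2.7558] w 0.02131810810036727 q [ 0.3569  0.5965  1.3174 -0.5281  1.4637  0.4768]
n 6 offset [-0.0006 -0.      0.0028] rot [ 0.0005  0.     -0.0002] tot mm 16.983645130404224 deg 0.16765512861257664
```

Request:
jog_arm:
  deltas:
    - {"offset": [-0.0006,0,0.0028],"rotation": [0,0,0]}
    - {"offset": [-0.0006,0,0.0028],"rotation": [0,0,0]}
    - {"offset": [-0.0006,0,0.0028],"rotation": [0,0,0]}
    - {"offset": [-0.0006,0,0.0028],"rotation": [0,0,0]}
    - {"offset": [-0.0006,0,0.0028],"rotation": [0,0,0]}
    - {"offset": [-0.0006,0,0.0028],"rotation": [0,0,0]}

```text
time: 21.5
tcp_pos: [0.5184, 0.1785, 0.1733]
tcp_rot: [0.783, 0.785, -1.426]
force: [0.4, 0.2, -2.9]
gripper_width: 0.0213
```

```bash
python3 st.py
python3 - <<'E'
from h import *
im=eyes.grab_frame("scene")[:,:,::-1];im2=eyes.grab_frame("top")[:,:,::-1]
cv2.imwrite("pics/s16.png",np.hstack([cv2.resize(im[200:370,310:480],None,fx=2.3,fy=2.3),cv2.resize(im2[170:340,150:320],None,fx=2.3,fy=2.3)]))
E
```

```text
21.5 [0.5184 0.1713 0.0493] -89.85 52.02 F [ 0.4344  0.1634 -2.9123] T [0.5184 0.0512 0.0211] w 0.0213
```

View pics/s16.png

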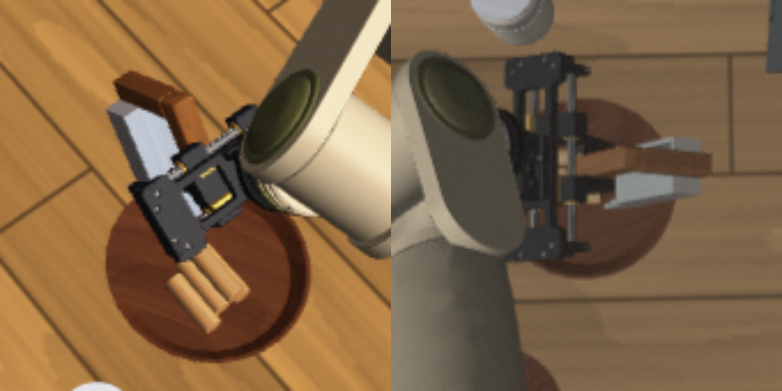

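One dowel lies flat at left crop (193,303). Two more are coming out at (215,280) with their tails still in the spout. I continue back.

Run:
```python
from h import *
lip,y,t,S=scoop_now(); P,Q=tool_for(lip+[0,-.015,.004],-90,52); plan(P,Q,6)
```

```text
t 21.6 pos [0.5185 0.1785 0.1734] F [ 0.485   0.0394 -2.6574] w 0.02114193007972982 q [ 0.3346  0.5711  1.3231 -0.5324  1.4702  0.4498]
n 6 offset [0.0008 0.     0.0025] rot [ 0.0003  0.     -0.0001] tot mm 15.54682769659713 deg 0.09891534123156558
```

Request:
jog_arm:
  deltas:
    - {"offset": [0.0008,0,0.0025],"rotation": [0,0,0]}
    - {"offset": [0.0008,0,0.0025],"rotation": [0,0,0]}
    - {"offset": [0.0008,0,0.0025],"rotation": [0,0,0]}
    - {"offset": [0.0008,0,0.0025],"rotation": [0,0,0]}
    - {"offset": [0.0008,0,0.0025],"rotation": [0,0,0]}
    - {"offset": [0.0008,0,0.0025],"rotation": [0,0,0]}
    - {"offset": [0,0,0],"rotation": [0,0,0]}

```text
time: 22.3
tcp_pos: [0.5184, 0.1618, 0.1775]
tcp_rot: [0.783, 0.785, -1.426]
force: [-0.0, -0.2, -2.7]
gripper_width: 0.0216
```

```bash
python3 st.py
python3 - <<'E'
from h import *
im=eyes.grab_frame("scene")[:,:,::-1]
crop(im,310,200,480,370,3.5,"s17.png")
E
```

```text
22.3 [0.5183 0.1546 0.0535] -89.85 52.02 F [-0.0231 -0.2171 -2.7261] T [ 0.5111  0.072  -0.0274] w 0.0216
```

View pics/s17.png

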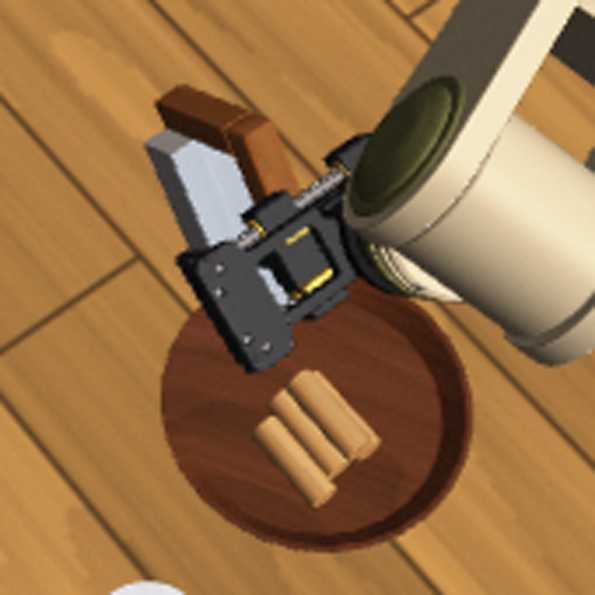

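Run:
```python
from h import *
im=eyes.grab_frame("scene")[:,:,::-1]
crop(im,375,290,435,350,10,"s18.png")
crop(im,340,215,420,315,6,"s18b.png")
```

```text
(no output)
```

View pics/s18.png

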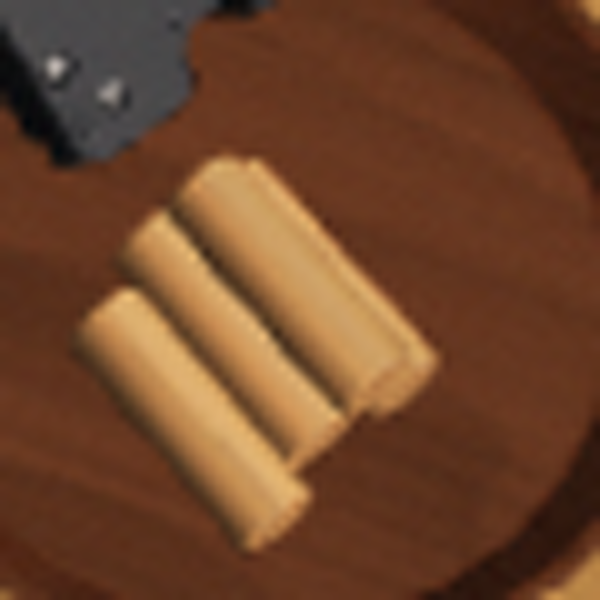

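View pics/s18b.png

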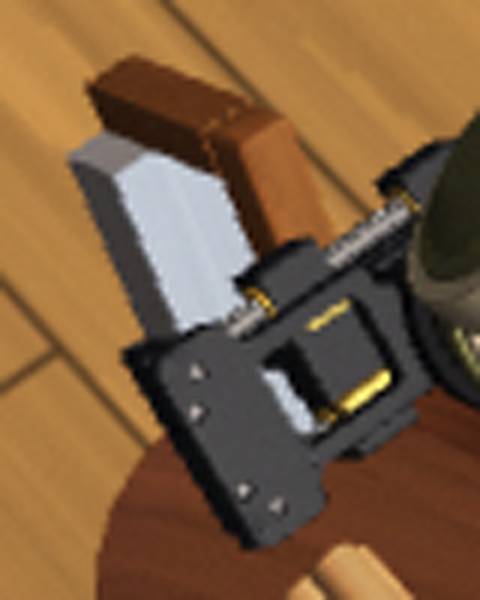

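All four dowels are in the dish: left (195,420), middle (235,330), and a right-hand pair one upon the other, with ends at (385,360) and (405,390). The trough looks empty. I lift up first, then move away and level.

Run:
```python
from h import *
lip,y,t,S=scoop_now(); p,Rc,s=cur()
print("up row", Rc.inv().apply([0,0,1])*.01)
for tgt in ((.505,.02,.06),):
    P,Q=tool_for(tgt,-90,0)
    p0=p+[0,0,.045]
    D=(Rc.inv()*Q); T=np.eye(4);T[:3,:3]=D.as_matrix();T[:3,3]=Rc.inv().apply(P-p0)
    from scipy.linalg import logm,expm
    L=np.real(logm(T)); T0=np.eye(4);T0[:3,:3]=Rc.as_matrix();T0[:3,3]=p0
    for k in np.linspace(0,1,9):
        A=T0@expm(L*k); Sk=R.from_matrix(A[:3,:3])*R_st.inv(); l=A[:3,3]-Sk.apply(p_st)
        print(l, l+Sk.apply([.15,0,0]))
```

```text
up row [-0.0084 -0.      0.0054]
[0.5183 0.1549 0.0984] [0.5186 0.0626 0.2166]
[0.5167 0.1369 0.1005] [0.5169 0.0318 0.2076]
[0.515  0.1187 0.1007] [0.5152 0.0022 0.1951]
[0.5134 0.1007 0.0987] [ 0.5135 -0.0258  0.1793]
[0.5117 0.083  0.0948] [ 0.5118 -0.0518  0.1605]
[0.51   0.0659 0.0888] [ 0.5101 -0.0755  0.1389]
[0.5084 0.0495 0.081 ] [ 0.5084 -0.0966  0.1147]
[0.5067 0.0342 0.0713] [ 0.5067 -0.1149  0.0883]
[0.505 0.02  0.06 ] [ 0.505 -0.13   0.06 ]
```

Request:
jog_arm:
  deltas:
    - {"offset": [-0.004,0,0.0025],"rotation": [0,0,0]}
    - {"offset": [-0.0085,0,0.0053],"rotation": [0,0,0]}
    - {"offset": [-0.0085,0,0.0053],"rotation": [0,0,0]}
    - {"offset": [-0.0085,0,0.0053],"rotation": [0,0,0]}
    - {"offset": [-0.0085,0,0.0053],"rotation": [0,0,0]}

```text
time: 22.9
tcp_pos: [0.5183, 0.1627, 0.2254]
tcp_rot: [0.781, 0.786, -1.426]
force: [-0.3, -0.2, -3.6]
gripper_width: 0.0212
```

```bash
python3 st.py
python3 - <<'E'
from h import *
P,Q=tool_for((.505,.02,.06),-90,0); plan(P,Q,18)
E
```

```text
22.9 [0.5181 0.1555 0.1014] -89.74 52.03 F [-0.2783 -0.1713 -3.5737] T [ 0.5039  0.0635 -0.0014] w 0.0212
t 22.9 pos [0.5183 0.1627 0.2254] F [-0.2783 -0.1713 -3.5737] w 0.021223937306671967 q [ 0.3092  0.5077  1.2756 -0.5344  1.5544  0.3707]
n 18 offset [ 0.0066 -0.0007  0.0128] rot [0.     0.0504 0.    ] tot mm 250.68700813489426 deg 52.027961368488604
```

Request:
jog_arm:
  deltas:
    - {"offset": [0.0033,-0.0004,0.0064],"rotation": [0,0.0252,0]}
    - {"offset": [0.0066,-0.0007,0.0128],"rotation": [0,0.0504,0]}
    - {"offset": [0.0066,-0.0007,0.0128],"rotation": [0,0.0504,0]}
    - {"offset": [0.0066,-0.0007,0.0128],"rotation": [0,0.0504,0]}
    - {"offset": [0.0066,-0.0007,0.0128],"rotation": [0,0.0504,0]}
    - {"offset": [0.0066,-0.0007,0.0128],"rotation": [0,0.0504,0]}
    - {"offset": [0.0066,-0.0007,0.0128],"rotation": [0,0.0504,0]}
    - {"offset": [0.0066,-0.0007,0.0128],"rotation": [0,0.0504,0]}
    - {"offset": [0.0066,-0.0007,0.0128],"rotation": [0,0.0504,0]}
    - {"offset": [0.0066,-0.0007,0.0128],"rotation": [0,0.0504,0]}
    - {"offset": [0.0066,-0.0007,0.0128],"rotation": [0,0.0504,0]}
    - {"offset": [0.0066,-0.0007,0.0128],"rotation": [0,0.0504,0]}

```text
time: 24.1
tcp_pos: [0.5082, -0.0066, 0.1983]
tcp_rot: [1.245, 1.235, -1.181]
force: [0.5, -0.4, -4.0]
gripper_width: 0.0215
```

```bash
python3 st.py
python3 - <<'E'
from h import *
P,Q=tool_for((.505,.02,.055),-90,0); plan(P,Q,8)
im=eyes.grab_frame("scene")[:,:,::-1]; crop(im,230,130,460,360,2.6,"s19.png")
E
```

```text
24.1 [0.5093 0.0584 0.0925] -90.11 17.14 F [ 0.5269 -0.363  -3.9577] T [-0.0169  0.1443 -0.0055] w 0.0215
t 24.1 pos [ 0.5082 -0.0066  0.1983] F [ 0.5269 -0.363  -3.9577] w 0.02145535765960987 q [-0.2677  0.3543  1.5088  0.0465  1.2818 -0.2821]
n 8 offset [ 0.0061 -0.0004  0.0096] rot [ 0.0004  0.0374 -0.0014] tot mm 90.64872569613101 deg 17.15664189312437
```

View pics/s19.png

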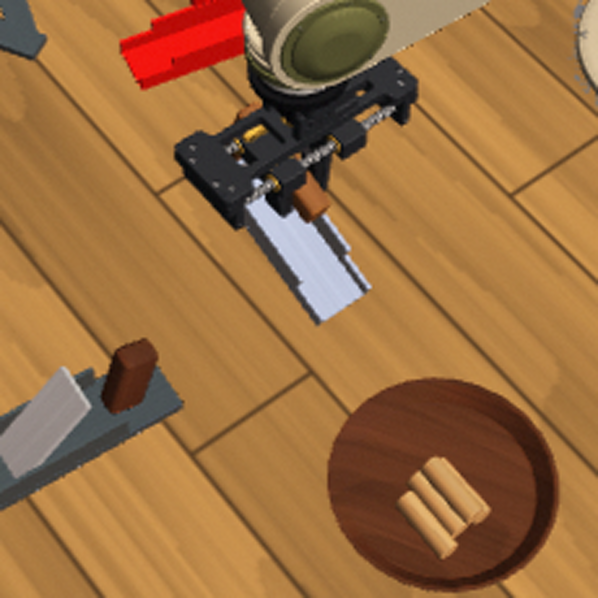

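The scoop is empty (trough at crop (300,240)) and the dowels lie in the dish at (445,505). I finish levelling.

Request:
jog_arm:
  deltas:
    - {"offset": [0.0061,-0.0004,0.0096],"rotation": [0,0.0374,-0.0014]}
    - {"offset": [0.0061,-0.0004,0.0096],"rotation": [0,0.0374,-0.0014]}
    - {"offset": [0.0061,-0.0004,0.0096],"rotation": [0,0.0374,-0.0014]}
    - {"offset": [0.0061,-0.0004,0.0096],"rotation": [0,0.0374,-0.0014]}
    - {"offset": [0.0061,-0.0004,0.0096],"rotation": [0,0.0374,-0.0014]}
    - {"offset": [0.0061,-0.0004,0.0096],"rotation": [0,0.0374,-0.0014]}
    - {"offset": [0.003,0,0.0045],"rotation": [0,0.02,0]}
    - {"offset": [0,0,0],"rotation": [0,0,0]}
    - {"offset": [0,0,0],"rotation": [0,0,0]}

```text
time: 25.05
tcp_pos: [0.5035, -0.0698, 0.1492]
tcp_rot: [1.427, 1.417, -1.057]
force: [-0.1, 0.5, -2.9]
gripper_width: 0.0213
```

```bash
python3 st.py
python3 - <<'E'
from h import *
P,Q=tool_for((.505,.02,.015),-90,0); plan(P,Q,8)
E
```

```text
25.05 [0.5044 0.0193 0.0627] -90.3 2.87 F [-0.0608  0.5285 -2.8823] T [-0.289   0.0983 -0.0268] w 0.0213
t 25.05 pos [ 0.5035 -0.0698  0.1492] F [-0.0608  0.5285 -2.8823] w 0.021284095070552064 q [-0.4953  0.4455  1.5541  0.2697  1.2906 -0.5849]
n 8 offset [0.0061 0.0002 0.0024] rot [-0.0004  0.0063 -0.0008] tot mm 52.37747556779751 deg 2.898333307493081
```

Request:
jog_arm:
  deltas:
    - {"offset": [0.003,0,0.0012],"rotation": [0,0.006,0]}
    - {"offset": [0.0061,0,0.0024],"rotation": [0,0.0063,-0.0008]}
    - {"offset": [0.0061,0,0.0024],"rotation": [0,0.0063,-0.0008]}
    - {"offset": [0.0061,0,0.0024],"rotation": [0,0.0063,-0.0008]}
    - {"offset": [0.0061,0,0.0024],"rotation": [0,0.0063,-0.0008]}
    - {"offset": [0.0061,0,0.0024],"rotation": [0,0.0063,-0.0008]}
    - {"offset": [0.004,0,0.0015],"rotation": [0,0.0063,-0.0008]}
    - {"offset": [0.002,0,0.001],"rotation": [0,0.002,0]}
    - {"offset": [0,0,0],"rotation": [0,0,0]}

```text
time: 25.95
tcp_pos: [0.5037, -0.0713, 0.1036]
tcp_rot: [1.456, 1.456, -1.03]
force: [-0.1, 0.6, -3.1]
gripper_width: 0.0216
```

```bash
python3 st.py
python3 - <<'E'
from h import *
p,Rc,s=cur(); print("down 1mm",Rc.inv().apply([0,0,-.001]))
im=eyes.grab_frame("scene")[:,:,::-1]; crop(im,270,130,400,260,4.5,"s20.png")
lip,y,t,S=scoop_now()
print(proj("scene",[lip+S.apply(v) for v in ([0,.027,0],[0,-.027,0],[.15,.027,0])]))
E
```

```text
25.95 [0.5039 0.0219 0.0214] -90.06 0.12 F [-0.0744  0.5554 -3.1459] T [-0.3174  0.0553 -0.016 ] w 0.0216
down 1mm [0.0009 0.     0.0003]
[[340.6869 256.7715]
 [358.8103 244.5954]
 [302.262  213.4189]]
```

View pics/s20.png

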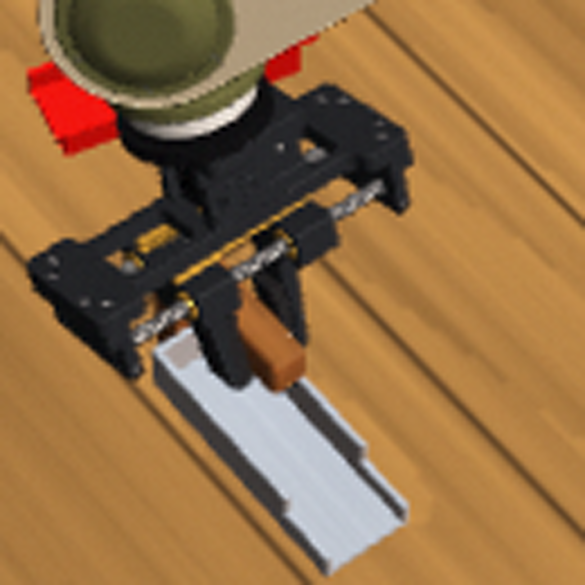

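The scoop is empty and level: the lip and back corners match the prediction with a constant offset of about 2.5 px. I set it down.

Request:
jog_arm:
  deltas:
    - {"offset": [0.0026,0,0.0009],"rotation": [0,0,0]}
    - {"offset": [0.0026,0,0.0009],"rotation": [0,0,0]}
    - {"offset": [0.0026,0,0.0009],"rotation": [0,0,0]}
    - {"offset": [0.0026,0,0.0009],"rotation": [0,0,0]}
    - {"offset": [0.0026,0,0.0009],"rotation": [0,0,0]}
    - {"offset": [0.0013,0,0.0004],"rotation": [0,0,0]}
    - {"offset": [0.0009,0,0.0003],"rotation": [0,0,0]}

```text
time: 26.7
tcp_pos: [0.5041, -0.0711, 0.087]
tcp_rot: [1.456, 1.454, -1.029]
force: [0.7, -0.5, -3.1]
gripper_width: 0.0214
```

```bash
python3 st.py
```

```text
26.7 [0.5044 0.022  0.0047] -90.05 0.18 F [ 0.6793 -0.538  -3.1139] T [-0.3287  0.0011  0.0034] w 0.0214
```

Request:
jog_arm:
  deltas:
    - {"offset": [0.0009,0,0.0003],"rotation": [0,0,0]}
    - {"offset": [0.0009,0,0.0003],"rotation": [0,0,0]}
    - {"offset": [0.0009,0,0.0003],"rotation": [0,0,0]}

```text
time: 27.0
tcp_pos: [0.5041, -0.0711, 0.084]
tcp_rot: [1.456, 1.454, -1.029]
force: [0.0, -0.0, -3.1]
gripper_width: 0.021
```

Request:
jog_arm:
  deltas:
    - {"offset": [0.0007,0,0.0002],"rotation": [0,0,0]}

```text
time: 27.1
tcp_pos: [0.5042, -0.071, 0.0832]
tcp_rot: [1.456, 1.454, -1.029]
force: [0.7, 0.6, -2.3]
gripper_width: 0.0214
```

```bash
python3 st.py
```

```text
27.1 [0.5045 0.022  0.0009] -90.04 0.19 F [ 0.6933  0.5801 -2.2542] T [-0.3347  0.0564 -0.0128] w 0.0214
```

Request:
jog_arm:
  deltas:
    - {"offset": [0.0007,0,0.0002],"rotation": [0,0,0]}

```text
time: 27.2
tcp_pos: [0.5042, -0.071, 0.0824]
tcp_rot: [1.456, 1.454, -1.029]
force: [0.8, 0.5, -3.2]
gripper_width: 0.0211
```

Request:
jog_arm:
  deltas:
    - {"offset": [0.0004,0,0.0001],"rotation": [0,0,0]}
    - {"offset": [0,0,0],"rotation": [0,0,0]}

```text
time: 27.4
tcp_pos: [0.5042, -0.071, 0.082]
tcp_rot: [1.456, 1.454, -1.029]
force: [1.3, 0.3, -2.7]
gripper_width: 0.0216
```

```bash
python3 st.py
```

```text
27.4 [ 0.5045  0.0221 -0.0003] -90.04 0.19 F [ 1.3072  0.3159 -2.661 ] T [-0.3153  0.0931  0.0185] w 0.0216
```

Request:
jog_arm:
  deltas:
    - {"offset": [0.0006,0,0.0002],"rotation": [0,0,0]}

```text
time: 27.5
tcp_pos: [0.5042, -0.071, 0.0819]
tcp_rot: [1.456, 1.454, -1.028]
force: [-4.1, -1.2, 10.7]
gripper_width: 0.0211
```

Request:
jog_arm:
  deltas:
    - {"offset": [0.0005,0,0.0002],"rotation": [0,0,0]}

```text
time: 27.6
tcp_pos: [0.5042, -0.071, 0.0819]
tcp_rot: [1.456, 1.454, -1.028]
force: [-2.1, 0.1, 4.6]
gripper_width: 0.0215
```

```bash
python3 st.py
```

```text
27.6 [ 0.5045  0.0221 -0.0004] -90.03 0.18 F [-2.092   0.1043  4.5774] T [0.0342 0.4318 0.1059] w 0.0215
```

It stands on the bench. I release it.

Request:
jog_arm:
  deltas:
    - {"offset": [0,0,0],"rotation": [0,0,0]}
    - {"offset": [0,0,0],"rotation": [0,0,0]}
    - {"offset": [0,0,0],"rotation": [0,0,0]}
  hand: 0.0
  squeeze: 10

```text
time: 27.9
tcp_pos: [0.5042, -0.0709, 0.0819]
tcp_rot: [1.456, 1.454, -1.028]
force: [-0.5, 0.5, -1.1]
gripper_width: 0.0219
```

Request:
jog_arm:
  deltas:
    - {"offset": [0,0,0],"rotation": [0,0,0]}
    - {"offset": [0,0,0],"rotation": [0,0,0]}
    - {"offset": [0,0,0],"rotation": [0,0,0]}
    - {"offset": [0,0,0],"rotation": [0,0,0]}
    - {"offset": [0,0,0],"rotation": [0,0,0]}
    - {"offset": [0,0,0],"rotation": [0,0,0]}
    - {"offset": [0,0,0],"rotation": [0,0,0]}
  hand: 0.07

```text
time: 28.6
tcp_pos: [0.5048, -0.0712, 0.0822]
tcp_rot: [1.456, 1.452, -1.027]
force: [-0.5, -0.4, -0.3]
gripper_width: 0.0701
```

```bash
python3 st.py
python3 - <<'E'
from h import *
im=eyes.grab_frame("scene")[:,:,::-1]; crop(im,270,110,400,260,4,"s21.png")
E
```

```text
28.6 [ 0.5054  0.0218 -0.0001] -90.05 0.22 F [-0.5303 -0.3693 -0.2706] T [-0.2361  0.0149 -0.0178] w 0.0701
```

View pics/s21.png

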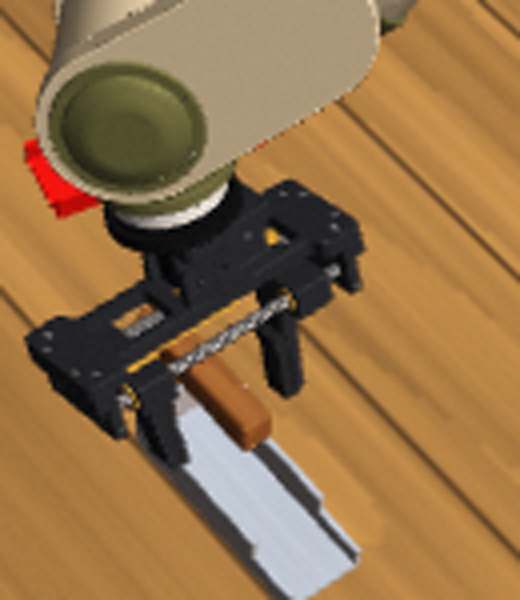

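The jaws are clear on both sides of the bar. I back out along the tool axis.

Request:
jog_arm:
  deltas:
    - {"offset": [-0.005,0,0],"rotation": [0,0,0]}
    - {"offset": [-0.01,0,0],"rotation": [0,0,0]}
    - {"offset": [-0.015,0,0],"rotation": [0,0,0]}
    - {"offset": [-0.02,0,0],"rotation": [0,0,0]}
    - {"offset": [-0.02,0,0],"rotation": [0,0,0]}
    - {"offset": [-0.025,0,0],"rotation": [0,0,0]}
    - {"offset": [-0.025,0,0],"rotation": [0,0,0]}
    - {"offset": [-0.025,0,0],"rotation": [0,0,0]}
    - {"offset": [-0.02,0,0],"rotation": [0,0,0]}
    - {"offset": [-0.01,0,0],"rotation": [0,0,0]}
    - {"offset": [0,0,0],"rotation": [0,0,0]}
    - {"offset": [0,0,0],"rotation": [0,0,0]}

```text
time: 29.85
tcp_pos: [0.5029, -0.1332, 0.2603]
tcp_rot: [1.455, 1.447, -1.028]
force: [-0.2, 0.6, -0.2]
gripper_width: 0.0698
```

```bash
python3 st.py
python3 - <<'E'
from h import *
for n in("scene","top"): cv2.imwrite(f"pics/{n}_end.png",eyes.grab_frame(n)[:,:,::-1])
E
```

```text
29.85 [ 0.5037 -0.0405  0.1776] -90.12 0.43 F [-0.2112  0.557  -0.2143] T [-0.1953  0.0943  0.0019] w 0.0698
```

View pics/scene_end.png

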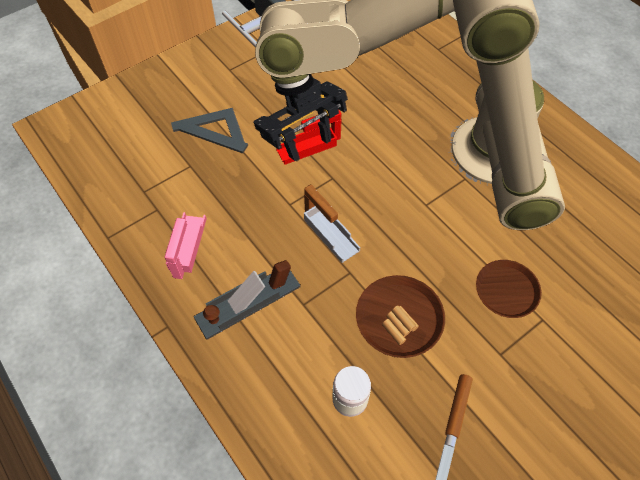

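View pics/top_end.png

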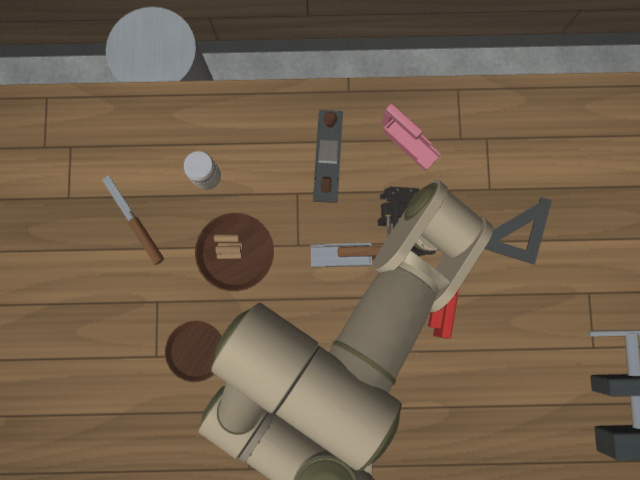

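The scoop stands upright and empty at top (340,254). The dowels lie in the dish at top (228,246), which still appears at (234,252). I count the dowels and check that the dish did not shift.

Run:
```python
from h import *
from scipy.optimize import least_squares
t=cv2.imread("pics/top_end.png"); s=cv2.imread("pics/scene_end.png")
cv2.imwrite("pics/end_crop.png",np.hstack([cv2.resize(t[222:272,204:254],None,fx=8,fy=8,interpolation=cv2.INTER_CUBIC),cv2.resize(s[295:345,375:425],None,fx=8,fy=8,interpolation=cv2.INTER_CUBIC)]))
for a,b in(("top0","top_end"),("scene0","scene_end")):
    d=cv2.absdiff(cv2.imread(f"pics/{a}.png"),cv2.imread(f"pics/{b}.png")).max(2)
    n=a[:-1]; P=np.array([[.519+.099*np.cos(u),.2145+.099*np.sin(u),.024] for u in np.linspace(0,6.28,60)])
    px=proj(n,P).round().astype(int); print(n,"rim diff",np.median([d[y,x] for x,y in px]),np.max([d[y-1:y+2,x-1:x+2].max() for x,y in px]))
```

```text
top rim diff 2.0 6
scene rim diff 7.0 12
```

View pics/end_crop.png

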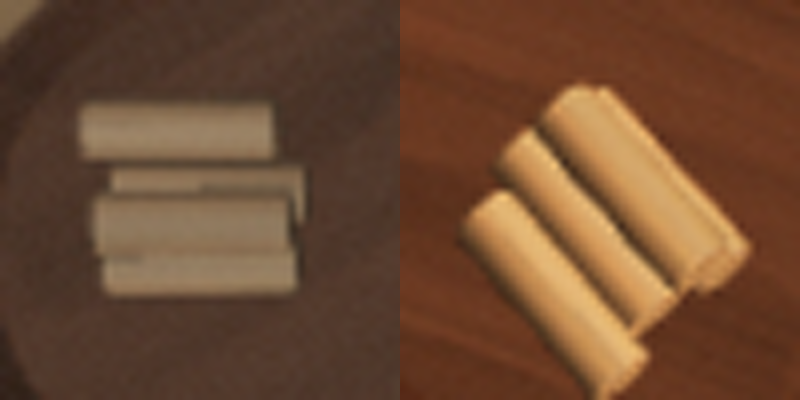

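Four dowels are in the dish, one lying in the groove of two others, and the dish has not moved (rim pixel differences are negligible). I hand in.

Run:
```python
from plant import workorder
print(workorder.hand_in())
```

```text
the job is handed in; nothing more can be done
None
```

The job is done and handed in at about 30 s of the 70 s allowed. All four dowels are in the large dish, and the empty steel scoop stands upright on the bench, clear of the dish and released.

**What I did:**
- I gripped the scoop by its handle bar and carried it level with the dowels in it. I then rested the spout on the dish, the lip about 35 mm inside the rim, at roughly 3 N.
- I tipped it about the lip; the dowels began to slide at about 38°. The first pair stalled with their tips on the dish floor, so I drew the scoop back, moved it forward and drew it back again at up to 52°. The lip was up to about 50 mm above the bench when the last dowels came out.
- I set the scoop down with its lip about 95 mm from the dish edge and backed the gripper away.

**Last checks:**
- Both cameras show four dowels in the dish, one lying in the groove between two others.
- The dish rim matches the first pictures, so the dish did not shift.
- The other tools that can be seen are in their places; the arm hid part of the red look-alike.

**Worth noting:**
- The first contact with the dish peaked at about 13 N before I eased off to 3 N; the limit was 20 N. Setting the scoop on the bench briefly reached a similar force.
- The two cameras disagreed by about 2 to 5 mm on measured points, which made no difference to the work.

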